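# Load a rubber specimen into the hardness tester with tongs and hold the lever on load

### The job

Using the tongs, and never touching the specimen with the fingers, take the red rubber specimen from the tray and set it flat and centred on the anvil of the hardness tester, then lay the tongs back on their rest. Then bring the tester's lever gently down until the foot bears on the specimen with about 12 N, and keep it there: the program finishes while still holding the lever down on load. Leave the other specimens and everything else on the bench where they are.

Things in the scene. Friction and masses are not known exactly. Their poses are not given: they have to be found in the camera images.
- tongs_grip (a point): Spring tongs lying level: two flat steel arms, 14 mm tall, meeting in a sprung pivot 85 mm behind this point. This point is midway between the blue grip flats (44 mm long), half-way up the arms; x points along the tongs to the tips, z up. Left alone they stay open, 47 mm over the outsides of the flats. Tail 101 mm behind, front end 130 mm ahead. 90 g, balanced near the flats.
- tongs_tip (a point): Where a held specimen's centre sits between the jaws: 115 mm ahead of tongs_grip and 14 mm below it (the jaws are cranked down), same axes. The jaws are V-shaped rubber pads 8 mm tall, lower edge 18 mm below the grip point; open to 42 mm over the flats the jaws measure about 56 mm over their outsides.
- tongs: The tongs as a whole; origin and axes as tongs_grip. Squeezed across the flats (along y) they close: at 42 mm over the flats they push back with 7 N and the jaws are about 7 mm clear of a specimen on either side; at 36 mm they are shut on a specimen and push back with 8 N, so squeeze with 25 to 40 N. Opened beyond 46 mm the fingers let them drop.
- rest: Black tongs rest, fixed. Origin on the bench under its middle, z up. Saddles 10 mm thick at x = -50 and +50 mm, tops 36 mm above the bench, with horns at their ends (76 mm apart inside, tops at 50 mm); between them only a 6 mm base plate, 125 x 100 mm. The tongs lie across both saddles along the rest's x, tips to +x, grip point above the origin, 43 mm above the bench.
- tray: Aluminium specimen tray fixed on the bench, 70 (x) x 220 (y) x 24 mm tall, flat top with three white marks in a row at y = -72, 0 and +72 mm; one specimen lies on each. Origin on the bench under its middle, z up, x away from the robot.
- specimen_red: Red rubber button specimen, the one to test: a disc 29 mm across and 12.5 mm thick, 13 g, lying flat on one of the tray's three marks. Origin at its centre, z along its axis.
- specimen_black: Black specimen of the same size, on another mark; to be left alone. Origin at its centre.
- specimen_green: Green specimen of the same size, on another mark; to be left alone. Origin at its centre.
- stand: Hardness tester: grey lever stand, fixed. Origin on the bench under the anvil's centre; x from its open front back to the column, y to its left, z up. Base x -70 to +140 mm, 140 mm wide, 20 mm tall; column 25 mm thick at x = +100 mm; rack housing 50 x 50 mm over the durometer, 168 to 246 mm up. The anvil is open to the front, left and right; the lever is on the right.
- anvil_top (a point): Centre of the top of the round steel anvil (35 mm radius), 40 mm above the bench; axes as stand.
- head: The dial durometer, which the lever drives straight down 26 mm per rad until its foot meets the specimen. Origin at the centre of the round foot's lower face (18 mm across), above the anvil's centre; with the lever up it is 38 mm above the anvil. The dial case, 58 mm wide (y) and 24 mm deep (x), spans 16 to 74 mm above the foot's face.
- lever (a joint): Lever angle in rad: 0 = up at its stop, where its spring always returns it; grows as it is pushed down, stop at 1.5. With a specimen on the anvil the foot lands at 0.98 and then bears on it with 7.9 N plus 15.6 N per further rad: 12 N at about 1.25. Holding it there takes about 7 N downwards on the knob.
- lever_pivot (a point): Centre of the lever's axis, level with the knob's plane: in the tester's frame x = 0, y = -100 mm, 205 mm above the bench; axes as stand. The lever turns about the tester's y axis here.
- knob (a point): Centre of the red ball knob, 32 mm across, at the lever's end, 150 mm from lever_pivot towards the front (-x of the tester) and 0.70 rad above level when lever reads 0; in general at angle 0.70 minus lever above level. It may be pinched across the lever or pushed from above.
- ref_block: Yellow reference block, 50 x 50 x 12 mm, loose; leave alone.
- caliper: Caliper lying flat, 220 mm long, loose; leave alone.
- cup: White cup, 80 mm across and 80 mm tall, loose; leave alone.
- driver: Screwdriver lying on the bench, loose; leave alone.
- talc: White jar with blue cap, 60 mm across and 120 mm tall, loose; leave alone.
- weight: Brass weight, 40 mm across and 54 mm tall, loose; leave alone.

How it is judged:
By the outcome, as a careful person would: the job done as asked, in the order asked, and still so for the second after the job is handed in, while the arm keeps its last pose, push and grip.
It also fails if it takes over 72 s, if anything falls off the work surface, if the arm or the gripper's body presses on something with over 40 N, if the wrist force passes 120 N, or if a joint passes its speed limit or range.

### The arm

A 6-joint arm with a two-finger parallel gripper is mounted at the origin on the work surface. World frame = base frame: x ahead of the robot, y to its left, z up, the work surface at z = 0. Lengths are in m, angles in rad, forces in N, time in s.
With the tool pointing down it reaches from about 0.2 to 0.875 m from the base axis. Payload 3.4 kg.
Tool frame: the origin (TCP) lies at the very end of the fingers, on their centre line; the grasp point (between the pads) lies robot.pinch_z behind it (robot.pinch_z is the distance from the TCP to the grasp point, in m); x points along the fingers, y is the direction in which the jaws open and shut, and the axes are right-handed (so a half turn about x gives the same grasp; the last joint's range is limited). The gripper opens to 94 mm and grips with 3 to 60 N. Pads are 16 mm wide; open, the fingers measure 119 mm over their backs; the gripper's body (75 mm by 177 mm) begins 78 mm behind the grasp point.
Start: joints at [-1.393, 0.276, 1.505, -0, 1.361, -0.121], TCP at [0.169, -0.55, 0.172] pointing down, gripper open.
Joint ranges: [-2.89, 2.89], [-0.75, 2.08], [0.22, 2.7], [-1.18, 4.32], [0.11, 2.71], [-2.7, 2.7]. Speed limits (rad/s): [2.57, 2.57, 3.14, 3.14, 3.14, 3.14].

### API

Orientations are given as a unit quaternion [w, x, y, z].
In Python, from bench import robot gives the robot as it stands. The module is installed in compiled form; this text tells all that it offers.
- The arm moves only by the tool play_rows, never from a script. Its argument "moves" is a list of rows, each an object of numbers: "dx", "dy", "dz": the shift along the tool's x, y, z in m; "yaw": the turn about the tool's x in rad; "gripper": the gripper's target within -1 to 1 (fully open at 1, half-way at 0, shut at -1). A call has 1 to 20 rows; each row is the pose to reach, as a shift and turn from the pose measured when the call began, along the tool's axes at that moment; what a row does not reach only later rows make up. A row lasts 1/12 s, in which the tool goes at most 41.7 mm and 7.16 degrees, less where a joint would pass 70% of its speed; a pose out of reach is approached as far as the arm can. A call with a gripper value outside its range is refused whole. The fingers move at their own pace and stop on an object; "grip_force" is the grip in N (left out, the last holds). Time passes only in rows, so rows that repeat a pose let the fingers close. It gives the time, the measured TCP pose, the force and the opening at its end, in the units of the state.
- robot.read_state(): the state, without advancing time (a new reading comes with each control period).
- robot.capture(name): name is "scene" or "top" or "wrist"; returns the picture (384x512x3 uint8, blue, green, red); there is no depth.
- robot.camera_info(name): a dict with "vertical_fov" (degrees; the focal length in pixels is half the picture's height over the tangent of half this angle, whatever the lens; pixels are square), "cx", "cy" (the principal point, pixels), "world_to_cam" (4x4, takes a point from world to camera coordinates). Camera axes: x right, y down, z forward; pixel columns grow to the right and rows downward; lengths in m; the calibration is good to about 2 mm. A picture is of the moment at which its call begins: read the wrist's pose just before it. camera_info takes no time and is no camera call; for the wrist camera it gives the pose at the moment of the call.
- robot.job_done(): hands the job in, once; it reports no verdict.
Trained networks look in the newest picture that a camera, given by its name, has taken for a name from the list of things; names that differ only in an ending like _2 or _b are one class to them, and where a whole thing is asked for, a point or a joint stands for the part that bears it (a point fixed in the world has none). Each returns a list of dicts, best first, with "p" (0 to 1); they miss things now and then, are a little off and sometimes report something else, mostly with a low value. They report only what shows in the picture. A call takes as long as a camera call.
- robot.boxes_of(camera, target): "point" ([column, row] in pixels, amid what is visible of it).
The state is a dict: "t": time; "qpos": joint angles; "qd": joint speeds; "joint_efforts": joint torques, N m; "eef_pos": TCP position; "eef_rot": TCP orientation; "wrist_force": force on the tool from outside, world axes, zero at the start; "wrist_torque": the same for the moment, N m; "finger_gap": finger opening in m.
Only numpy, scipy, OpenCV 4.12 (cv2) and the standard library are available. Lean on these libraries where they do the work, as an engineer would, in place of code of your own. Each camera call takes 0.05 s, during which the arm holds its last target. There are 200 camera calls.

## Working session

There is one attempt and no reset: what is moved stays moved. The work goes in short steps, Python scripts to look and compute and a tool call to move; the robot and the scene stay as the last step left them, time stands still between calls to the robot, and variables do not carry over. Pictures are saved under pics/ and viewed, about 8 in all and at most 12, crops included, and the job is handed in when it is done.

Besides the shell and the picture viewer there is one more tool, called after "Call:" as name(argument=value, ...) on one line, values as JSON. play_rows: Moves the arm, as the interface text tells. Its arguments: {"type":"object","properties":{"moves":{"type":"array","items":{"type":"object","properties":{"dx":{"type":"number"},"dy":{"type":"number"},"dz":{"type":"number"},"yaw":{"type":"number"},"gripper":{"type":"number"}}}},"grip_force":{"type":"number"}},"required":["moves"]}

```bash
mkdir -p pics
cat > h.py <<'E'
from bench import robot
import numpy as np, cv2
from scipy.spatial.transform import Rotation as R
def ray(cam,uv,z,info=None):
    i=info or robot.camera_info(cam); f=192/np.tan(np.radians(i["vertical_fov"])/2)
    M=np.array(i["world_to_cam"]); Rw=M[:3,:3].T; c=-Rw@M[:3,3]
    d=Rw@np.array([(uv[0]-i["cx"])/f,(uv[1]-i["cy"])/f,1]); return c+d*(z-c[2])/d[2]
def proj(cam,p,info=None):
    i=info or robot.camera_info(cam); f=192/np.tan(np.radians(i["vertical_fov"])/2)
    M=np.array(i["world_to_cam"]); q=M[:3,:3]@np.array(p)+M[:3,3]
    return np.array([f*q[0]/q[2]+i["cx"],f*q[1]/q[2]+i["cy"]])
def rot():
    q=robot.read_state()["eef_rot"]; return R.from_quat([q[1],q[2],q[3],q[0]]).as_matrix()
E
python3 - <<'E'
from h import *
a=robot.capture("scene");b=robot.capture("top")
cv2.imwrite("pics/a.png",a);cv2.imwrite("pics/b.png",cv2.resize(b,(800,600)))
print(robot.pinch_z,robot.read_state(),rot().round(3))
Z=dict(tongs_grip=.043,tongs_tip=.029,rest=.0,tray=.024,specimen_red=.03,specimen_black=.03,specimen_green=.03,stand=.0,anvil_top=.04,head=.11,knob=.3,ref_block=.012,caliper=.005,cup=.08,driver=.01,talc=.12,weight=.054)
for c in("top","scene"):
  i=robot.camera_info(c); print(c,i["vertical_fov"],(-np.array(i["world_to_cam"])[:3,:3].T@np.array(i["world_to_cam"])[:3,3]).round(3))
  for n,z in Z.items():
    r=robot.boxes_of(c,n)
    for d in r[:2]: print(n,round(d["p"],2),np.round(d["point"],1),ray(c,d["point"],z).round(3))
E
```

```text
0.0188 {'t': 0.1, 'qpos': array([-1.39303084e+00,  2.76518723e-01,  1.50597284e+00, -1.46396840e-05,
        1.36069922e+00, -1.21012773e-01]), 'qd': array([-0.0005188 , -0.00063008, -0.00124779, -0.00123901, -0.0007691 ,
        0.00034158]), 'joint_efforts': array([ 1.58549701e-03, -4.05456376e+01, -2.37780243e+01,  7.02315196e-02,
        2.98807374e-02, -4.53881250e-05]), 'eef_pos': array([ 0.16913708, -0.54898699,  0.17121214]), 'eef_rot': array([-0.10467799, -0.69920968, -0.10580729,  0.69925186]), 'wrist_force': array([-0.47895111, -0.29454795,  0.38287162]), 'wrist_torque': array([ 0.00187135, -0.01602335,  0.01734191]), 'finger_gap': 0.09393834030744787} [[-0.     0.294 -0.956]
 [ 0.002 -0.956 -0.294]
 [-1.    -0.002 -0.   ]]
top 46.91625634320585 [ 0.405 -0.031  1.607]
tongs_grip 0.51 [229.7 236.7] [0.454 0.059 0.043]
tongs_grip 0.36 [377.9 223.9] [ 0.51  -0.462  0.043]
tongs_tip 0.67 [222.2 187.6] [0.63  0.092 0.029]
rest 0.62 [226.3 217.2] [0.525 0.076 0.   ]
tray 0.79 [178.  203.2] [0.57  0.25  0.024]
specimen_red 0.5 [152.  208.4] [0.549 0.341 0.03 ]
specimen_black 0.58
[... 1262 characters left out ...]
 -0.484  0.024]
specimen_red 0.3 [267.1 189.9] [0.559 0.074 0.03 ]
specimen_black 0.58 [170.8 272.3] [ 0.688 -0.473  0.03 ]
stand 0.58 [213.8 228.1] [ 0.584 -0.223  0.   ]
anvil_top 0.62 [214.7 227.3] [ 0.608 -0.229  0.04 ]
head 0.55 [207.1 216.5] [ 0.59  -0.247  0.11 ]
knob 0.76 [176.6 189.9] [ 0.553 -0.332  0.3  ]
ref_block 0.61 [265.1 190.7] [0.546 0.073 0.012]
ref_block 0.46 [156.2 244.9] [ 0.529 -0.466  0.012]
caliper 0.77 [284.7 233.8] [0.782 0.008 0.005]
caliper 0.21 [266.9 190.2] [0.543 0.084 0.005]
cup 0.81 [335.4 182.2] [0.729 0.324 0.08 ]
talc 0.74 [170.9 273.5] [ 0.745 -0.484  0.12 ]
weight 0.64 [169.7 271.4] [ 0.696 -0.478  0.054]
weight 0.42 [126.4 243.7] [ 0.484 -0.567  0.054]
```

Run:
```python
import cv2,numpy as np
a=cv2.imread("pics/a.png"); 
from h import robot
b=robot.capture("top"); cv2.imwrite("pics/btop.png",b)
t=cv2.resize(b[130:270,130:360],None,fx=3.4,fy=3.4,interpolation=cv2.INTER_CUBIC)
cv2.imwrite("pics/c1.png",t)
```

```text
(no output)
```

View pics/c1.png

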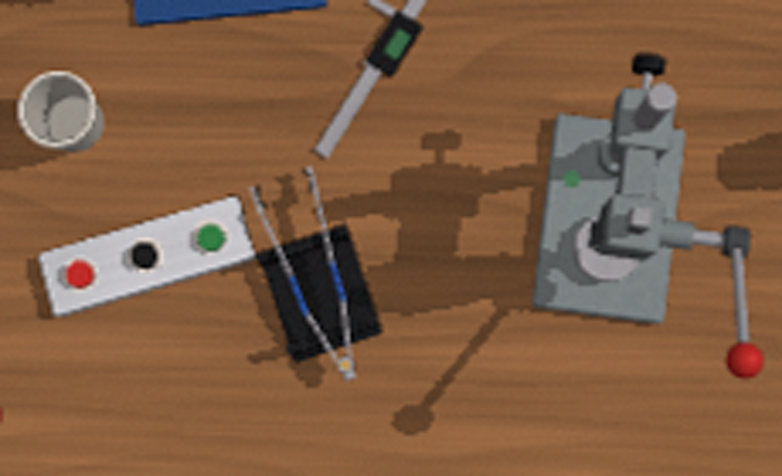

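View pics/a.png

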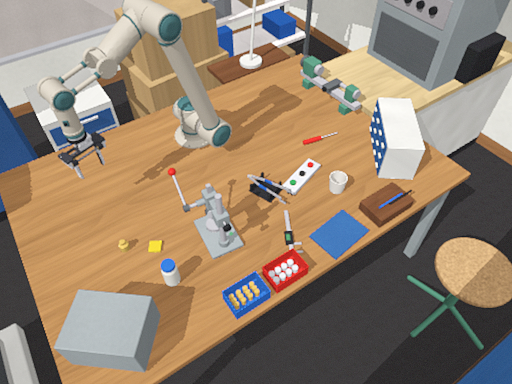

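The crop shows red as the leftmost specimen on the tray (about crop 80,274), with the tongs on the rest pointing up-left. The tester is on the right, with its red knob toward the robot at (745,360). The cup and the caliper are clear of the working area.

Run:
```python
from h import *
P=lambda u,v,z: ray("top",(130+u/3.4,130+v/3.4),z)[:2]
piv=P(345,366,.043);g=(P(300,300,.043)+P(337,283,.043))/2;tip=(P(255,190,.035)+P(309,172,.035))/2
d=tip-piv;print("tongs",piv,g,tip,np.degrees(np.arctan2(d[1],d[0])),np.linalg.norm(d))
T=[P(*c,.024) for c in((38,255),(240,197),(257,257),(57,316))]
x=(T[0]+T[1]-T[2]-T[3])/2; print("tray",np.mean(T,0),np.degrees(np.arctan2(x[1],x[0])),np.linalg.norm(x),np.linalg.norm(T[0]-T[1]))
for n,c in dict(red=(80,274),black=(145,255),green=(210,238)).items(): print(n,P(*c,.03))
S=[P(*c,.02) for c in((556,115),(685,130),(662,322),(535,304))]
x=(S[0]+S[1]-S[2]-S[3])/2; a=np.arctan2(x[1],x[0]); print("stand",np.degrees(a),np.linalg.norm(x),np.linalg.norm(S[0]-S[1]))
Rz=np.array([[np.cos(a),-np.sin(a)],[np.sin(a),np.cos(a)]])
o=np.mean(S,0)-Rz@[.035,0];print("origin",o,"anvil pred top",(proj("top",[*o,.04])-130)*3.4, "knob pred",(proj("top",[*(o+Rz@[-.115,-.1]),.302])-130)*3.4)
i=robot.camera_info("wrist");M=np.array(i["world_to_cam"]);print("wrist cam",i["vertical_fov"],-M[:3,:3].T@M[:3,3],M[2,:3])
print(rot().T@(-M[:3,:3].T@M[:3,3]-robot.read_state()["eef_pos"]), rot().T@M[2,:3])
```

```text
tongs [0.45052511 0.0523724 ] [0.52720154 0.08214982] [0.64412016 0.12491042] 20.540443925219456 0.2067385025469436
tray [0.56234706 0.26536316] 18.991072072721607 0.0676784960057286 0.22253589421843162
red [0.54127468 0.33543231]
black [0.56286536 0.26762437]
green [0.58237687 0.19958119]
stand -6.236576822232013 0.20576229113835603 0.13861592753884422
origin [ 0.58016105 -0.21928653] anvil pred top [608.03929235 247.39576054] knob pred [745.14149823 360.94556289]
wrist cam 62.78721088369452 [ 0.24350683 -0.52604467  0.38313967] [-0.2513601  -0.07680882 -0.96484118]
[-0.21113528 -0.00060626 -0.07788198] [ 9.64841691e-01 -7.09871940e-04  2.62830759e-01]
```

Call:
play_rows(moves=[{"dx": -0.04,"dy": -0.2,"dz": -0.12,"yaw": -0.6},{"dx": -0.08,"dy": -0.398,"dz": -0.237,"yaw": -1.6},{"dx": -0.08,"dy": -0.398,"dz": -0.237,"yaw": -1.6},{"dx": -0.08,"dy": -0.398,"dz": -0.237,"yaw": -1.6},{"dx": -0.08,"dy": -0.398,"dz": -0.237,"yaw": -1.6},{"dx": -0.08,"dy": -0.398,"dz": -0.237,"yaw": -1.6},{"dx": -0.08,"dy": -0.398,"dz": -0.237,"yaw": -1.6},{"dx": -0.08,"dy": -0.398,"dz": -0.237,"yaw": -1.6},{"dx": -0.08,"dy": -0.398,"dz": -0.237,"yaw": -1.6},{"dx": -0.08,"dy": -0.398,"dz": -0.237,"yaw": -1.6},{"dx": -0.08,"dy": -0.398,"dz": -0.237,"yaw": -1.6},{"dx": -0.08,"dy": -0.398,"dz": -0.237,"yaw": -1.6},{"dx": -0.08,"dy": -0.398,"dz": -0.237,"yaw": -1.6},{"dx": -0.08,"dy": -0.398,"dz": -0.237,"yaw": -1.6},{"dx": -0.08,"dy": -0.398,"dz": -0.237,"yaw": -1.6},{"dx": -0.08,"dy": -0.398,"dz": -0.237,"yaw": -1.6}])

```text
invalid input
```

```bash
cat >> h.py <<'E'
def go(p,yawdeg):
    """tool shift to world TCP p with tool z at world yaw; prints dx,dy,dz,yaw"""
    s=robot.read_state(); r=rot(); d=r.T@(np.array(p)-s["eef_pos"])
    y=np.arctan2(r[1,2],r[0,2]); dy=(np.radians(yawdeg)-y+np.pi)%(2*np.pi)-np.pi
    print("t",round(s["t"],2),"pos",s["eef_pos"].round(4),"yaw",round(np.degrees(y),2),"F",s["wrist_force"].round(1),"gap",round(s["finger_gap"],4),"-> d",d.round(4),"yaw",round(-dy,4))
E
python3 - <<'E'
from h import *
print(robot.read_state()["qpos"].round(2),rot().round(3))
go([.51,.076,.20],20.5)
E
```

```text
[-1.39  0.28  1.5   0.    1.36 -0.12] [[ 0.     0.294 -0.956]
 [-0.    -0.956 -0.294]
 [-1.     0.     0.   ]]
t 1.85 pos [ 0.1693 -0.5496  0.172 ] yaw -162.88 F [-1.   0.4  0.4] gap 0.094 -> d [-0.0281 -0.4976 -0.5098] yaw 3.0826
```

Call:
play_rows(grip_force=20, moves=[{"dx": -0.04,"dy": -0.2,"dz": -0.12,"yaw": -0.6,"gripper": 1},{"dx": -0.08,"dy": -0.398,"dz": -0.237,"yaw": -1.6,"gripper": 1},{"dx": -0.08,"dy": -0.398,"dz": -0.237,"yaw": -1.6,"gripper": 1},{"dx": -0.08,"dy": -0.398,"dz": -0.237,"yaw": -1.6,"gripper": 1},{"dx": -0.08,"dy": -0.398,"dz": -0.237,"yaw": -1.6,"gripper": 1},{"dx": -0.08,"dy": -0.398,"dz": -0.237,"yaw": -1.6,"gripper": 1},{"dx": -0.08,"dy": -0.398,"dz": -0.237,"yaw": -1.6,"gripper": 1},{"dx": -0.08,"dy": -0.398,"dz": -0.237,"yaw": -1.6,"gripper": 1},{"dx": -0.08,"dy": -0.398,"dz": -0.237,"yaw": -1.6,"gripper": 1},{"dx": -0.08,"dy": -0.398,"dz": -0.237,"yaw": -1.6,"gripper": 1},{"dx": -0.08,"dy": -0.398,"dz": -0.237,"yaw": -1.6,"gripper": 1},{"dx": -0.08,"dy": -0.398,"dz": -0.237,"yaw": -1.6,"gripper": 1},{"dx": -0.08,"dy": -0.398,"dz": -0.237,"yaw": -1.6,"gripper": 1},{"dx": -0.08,"dy": -0.398,"dz": -0.237,"yaw": -1.6,"gripper": 1},{"dx": -0.08,"dy": -0.398,"dz": -0.237,"yaw": -1.6,"gripper": 1},{"dx": -0.08,"dy": -0.398,"dz": -0.237,"yaw": -1.6,"gripper": 1}])

```text
t: 3.18
eef_pos: [0.2785, -0.0998, 0.2519]
eef_rot: [0.574, 0.412, 0.574, -0.413]
wrist_force: [0.1, 0.7, 0.2]
finger_gap: 0.094
```

Run:
```python
from h import *
print(robot.read_state()["qpos"].round(2),rot().round(3))
go([.51,.076,.20],20.5)
```

```text
[-0.58 -0.21  1.82 -0.    1.53 -0.91] [[-0.     0.948  0.319]
 [-0.     0.319 -0.948]
 [-1.    -0.     0.   ]]
t 3.18 pos [ 0.2785 -0.0998  0.2519] yaw -71.38 F [0.1 0.7 0.2] gap 0.094 -> d [ 0.0518  0.2755 -0.0926] yaw -1.6036
```

Call:
play_rows(moves=[{"dx": 0.052,"dy": 0.275,"dz": -0.093,"yaw": -1.6,"gripper": 0.5},{"dx": 0.052,"dy": 0.275,"dz": -0.093,"yaw": -1.6,"gripper": 0.5},{"dx": 0.052,"dy": 0.275,"dz": -0.093,"yaw": -1.6,"gripper": 0.5},{"dx": 0.052,"dy": 0.275,"dz": -0.093,"yaw": -1.6,"gripper": 0.5},{"dx": 0.052,"dy": 0.275,"dz": -0.093,"yaw": -1.6,"gripper": 0.5},{"dx": 0.052,"dy": 0.275,"dz": -0.093,"yaw": -1.6,"gripper": 0.5},{"dx": 0.052,"dy": 0.275,"dz": -0.093,"yaw": -1.6,"gripper": 0.5},{"dx": 0.052,"dy": 0.275,"dz": -0.093,"yaw": -1.6,"gripper": 0.5},{"dx": 0.052,"dy": 0.275,"dz": -0.093,"yaw": -1.6,"gripper": 0.5},{"dx": 0.052,"dy": 0.275,"dz": -0.093,"yaw": -1.6,"gripper": 0.5},{"dx": 0.052,"dy": 0.275,"dz": -0.093,"yaw": -1.6,"gripper": 0.5},{"dx": 0.052,"dy": 0.275,"dz": -0.093,"yaw": -1.6,"gripper": 0.5},{"dx": 0.052,"dy": 0.275,"dz": -0.093,"yaw": -1.6,"gripper": 0.5},{"dx": 0.052,"dy": 0.275,"dz": -0.093,"yaw": -1.6,"gripper": 0.5},{"dx": 0.052,"dy": 0.275,"dz": -0.093,"yaw": -1.6,"gripper": 0.5}])

```text
t: 4.43
eef_pos: [0.5096, 0.0752, 0.1994]
eef_rot: [0.696, -0.123, 0.697, 0.123]
wrist_force: [-0.3, 0.7, -0.3]
finger_gap: 0.0702
```

Run:
```python
from h import *
import pickle
go([.527,.082,.0242],20.5); print(robot.read_state()["qpos"].round(2))
i=robot.camera_info("wrist");w=robot.capture("wrist");cv2.imwrite("pics/w1.png",w);pickle.dump(i,open("w1.pkl","wb"))
print("pred grip",proj("wrist",[.527,.082,.043],i),"red",proj("wrist",[.541,.335,.03],i))
for n,z in dict(tongs_grip=.05,tongs_tip=.035,rest=.0,specimen_red=.03,specimen_green=.03,specimen_black=.03).items():
  for d in robot.boxes_of("wrist",n)[:2]: print(n,round(d["p"],2),np.round(d["point"],1),ray("wrist",d["point"],z,i).round(4))
```

```text
t 4.43 pos [0.5096 0.0752 0.1994] yaw 19.98 F [-0.3  0.7 -0.3] gap 0.0702 -> d [0.1752 0.0004 0.0189] yaw -0.009
[ 0.01  0.17  1.58 -0.    1.39 -1.91]
pred grip [256.97917415 187.34656581] red [432.43702614 257.54049135]
tongs_grip 0.87 [241.  189.1] [0.5338 0.0643 0.05  ]
tongs_tip 0.81 [245.8 194.7] [0.5425 0.0729 0.035 ]
rest 0.94 [255.7 184.4] [0.534  0.0827 0.    ]
specimen_red 0.72 [434.7 261.7] [0.5454 0.3407 0.03  ]
specimen_black 0.57 [382.  255.9] [0.5617 0.271  0.03  ]
```

View pics/w1.png

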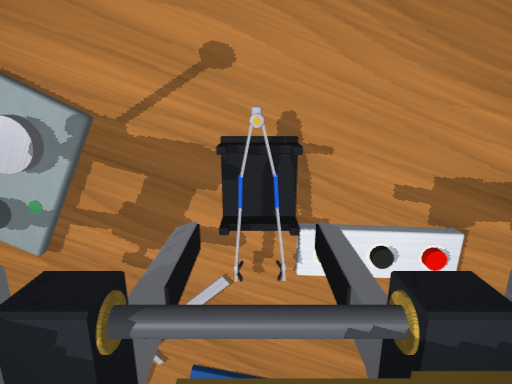

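The view shows the tongs on the rest with the blue flats at (240,192) and (276,192) and the pivot at (257,120). Black is at (382,257) and red at (434,259). I'll refine these by colour.

```bash
cat >> h.py <<'E'
def blobs(img,hs,amin=15,roi=None):
    h=cv2.cvtColor(img,cv2.COLOR_BGR2HSV); m=np.zeros(h.shape[:2],np.uint8)
    for lo,hi in hs: m|=cv2.inRange(h,np.array(lo),np.array(hi))
    if roi is not None:
        k=np.zeros_like(m);k[roi[1]:roi[3],roi[0]:roi[2]]=1;m*=k
    n,l,s,c=cv2.connectedComponentsWithStats(m); return [(c[j].round(1),s[j].tolist()) for j in range(1,n) if s[j,4]>=amin]
BLUE=[((105,150,60),(130,255,255))]; RED=[((0,180,90),(6,255,255)),((174,180,90),(180,255,255))]
E
python3 - <<'E'
from h import *
import pickle
i=pickle.load(open("w1.pkl","rb"));w=cv2.imread("pics/w1.png")
B=[b for b in blobs(w,BLUE,15,(200,150,310,230))]; print(B)
q=[ray("wrist",b[0],.047,i) for b in B]; print("grip mid",np.mean(q,0),"width",np.linalg.norm(q[0]-q[-1])); d=q[0]-q[-1]; print("axis deg from flats",np.degrees(np.arctan2(d[1],d[0])))
pv=ray("wrist",(257,120),.05,i);print("pivot",pv)
for b in blobs(w,RED): print("red",b,ray("wrist",b[0],.034,i))
print("black",ray("wrist",(381,257),.034,i))
T=[ray("wrist",p,.024,i)[:2] for p in((464,233),(459,277))];print("tray right edge",T)
E
```

```text
[(array([239.9, 191.1]), [238, 173, 5, 36, 158]), (array([275.7, 190.4]), [273, 172, 6, 36, 164])]
grip mid [0.5296593  0.08400297 0.047     ] width 0.04280738947581634
axis deg from flats -68.8959834478695
pivot [0.45233829 0.05493009 0.05      ]
red (array([433.9, 258.7]), [422, 248, 25, 23, 423]) [0.54076631 0.33461767 0.034     ]
black [0.56228363 0.26809296 0.034     ]
tray right edge [array([0.4967471 , 0.36166889]), array([0.55627398, 0.38783738])]
```

Call:
play_rows(grip_force=30, moves=[{"dx": 0.04,"dy": 0.001,"dz": 0.022,"yaw": -0.011,"gripper": 0.5},{"dx": 0.08,"dy": 0.001,"dz": 0.022,"yaw": -0.011,"gripper": 0.5},{"dx": 0.12,"dy": 0.001,"dz": 0.022,"yaw": -0.011,"gripper": 0.5},{"dx": 0.15,"dy": 0.001,"dz": 0.022,"yaw": -0.011,"gripper": 0.5},{"dx": 0.17,"dy": 0.001,"dz": 0.022,"yaw": -0.011,"gripper": 0.5},{"dx": 0.175,"dy": 0.001,"dz": 0.022,"yaw": -0.011,"gripper": 0.5},{"dx": 0.175,"dy": 0.001,"dz": 0.022,"yaw": -0.011,"gripper": -0.106},{"dx": 0.175,"dy": 0.001,"dz": 0.022,"yaw": -0.011,"gripper": -0.106},{"dx": 0.175,"dy": 0.001,"dz": 0.022,"yaw": -0.011,"gripper": -0.106},{"dx": 0.175,"dy": 0.001,"dz": 0.022,"yaw": -0.011,"gripper": -0.106},{"dx": 0.175,"dy": 0.001,"dz": 0.022,"yaw": -0.011,"gripper": -0.106},{"dx": 0.175,"dy": 0.001,"dz": 0.022,"yaw": -0.011,"gripper": -0.106},{"dx": 0.175,"dy": 0.001,"dz": 0.022,"yaw": -0.011,"gripper": -0.106},{"dx": 0.175,"dy": 0.001,"dz": 0.022,"yaw": -0.011,"gripper": -0.106}])

```text
t: 5.95
eef_pos: [0.5298, 0.0847, 0.0252]
eef_rot: [0.696, -0.128, 0.695, 0.128]
wrist_force: [0.1, -0.5, -0.4]
finger_gap: 0.0417
```

Run:
```python
from h import *
go([.530,.084,.09],20.6)
```

```text
t 5.95 pos [0.5298 0.0847 0.0252] yaw 20.88 F [ 0.1 -0.5 -0.4] gap 0.0417 -> d [-0.0648 -0.0007 -0.    ] yaw 0.0048
```

Call:
play_rows(moves=[{"dx": -0.02,"gripper": -0.106},{"dx": -0.045,"gripper": -0.106},{"dx": -0.07,"gripper": -0.106},{"dx": -0.085,"gripper": -0.106},{"dx": -0.085,"gripper": -0.106},{"dx": -0.085,"gripper": -0.106}])

```text
invalid input
```

Run:
```python
from h import *
go([.432,.2975,.09],19)
```

```text
t 5.95 pos [0.5298 0.0847 0.0252] yaw 20.88 F [ 0.1 -0.5 -0.4] gap 0.0417 -> d [-0.0649  0.2337 -0.0155] yaw 0.0327
```

Call:
play_rows(moves=[{"dx": -0.02,"dy": 0,"dz": 0,"yaw": 0,"gripper": -0.106},{"dx": -0.045,"dy": 0,"dz": 0,"yaw": 0,"gripper": -0.106},{"dx": -0.07,"dy": 0,"dz": 0,"yaw": 0,"gripper": -0.106},{"dx": -0.085,"dy": 0.01,"dz": 0,"yaw": 0,"gripper": -0.106},{"dx": -0.085,"dy": 0.035,"dz": -0.005,"yaw": 0.01,"gripper": -0.106},{"dx": -0.085,"dy": 0.065,"dz": -0.01,"yaw": 0.02,"gripper": -0.106},{"dx": -0.085,"dy": 0.095,"dz": -0.015,"yaw": 0.033,"gripper": -0.106},{"dx": -0.085,"dy": 0.125,"dz": -0.015,"yaw": 0.033,"gripper": -0.106},{"dx": -0.085,"dy": 0.155,"dz": -0.015,"yaw": 0.033,"gripper": -0.106},{"dx": -0.085,"dy": 0.185,"dz": -0.015,"yaw": 0.033,"gripper": -0.106},{"dx": -0.085,"dy": 0.21,"dz": -0.015,"yaw": 0.033,"gripper": -0.106},{"dx": -0.08,"dy": 0.228,"dz": -0.015,"yaw": 0.033,"gripper": -0.106},{"dx": -0.07,"dy": 0.234,"dz": -0.015,"yaw": 0.033,"gripper": -0.106},{"dx": -0.065,"dy": 0.234,"dz": -0.015,"yaw": 0.033,"gripper": -0.106},{"dx": -0.065,"dy": 0.234,"dz": -0.015,"yaw": 0.033,"gripper": -0.106},{"dx": -0.065,"dy": 0.234,"dz": -0.015,"yaw": 0.033,"gripper": -0.106}])

```text
t: 7.28
eef_pos: [0.4323, 0.2967, 0.0894]
eef_rot: [0.697, -0.117, 0.698, 0.116]
wrist_force: [-0.3, -0.4, 0.5]
finger_gap: 0.0419
```

Run:
```python
from h import *
import pickle
go([.432,.2975,.0255],19)
s=robot.read_state();i=robot.camera_info("wrist");w=robot.capture("wrist");cv2.imwrite("pics/w2.png",w);pickle.dump((i,s["eef_pos"],rot()),open("w2.pkl","wb"))
cv2.imwrite("pics/w2c.png",cv2.resize(w[80:330,130:390],None,fx=2.4,fy=2.4,interpolation=cv2.INTER_CUBIC))
for b in blobs(w,RED): print("red",b,ray("wrist",b[0],.034,i))
r=rot();tip=s["eef_pos"]+r@[-.0188+.014,0,.115];print("tip",tip,proj("wrist",tip,i))
```

```text
t 7.28 pos [0.4323 0.2967 0.0894] yaw 18.94 F [-0.3 -0.4  0.5] gap 0.0419 -> d [0.0639 0.001  0.    ] yaw -0.001
red (array([435.5, 213.3]), [388, 179, 98, 69, 2711]) [0.3965433 0.4534775 0.034    ]
red (array([260.2, 299. ]), [247, 292, 27, 13, 270]) [0.52995333 0.33381785 0.034     ]
tip [0.54112779 0.33396695 0.09419728] [256.41350925 355.5524341 ]
```

View pics/w2c.png

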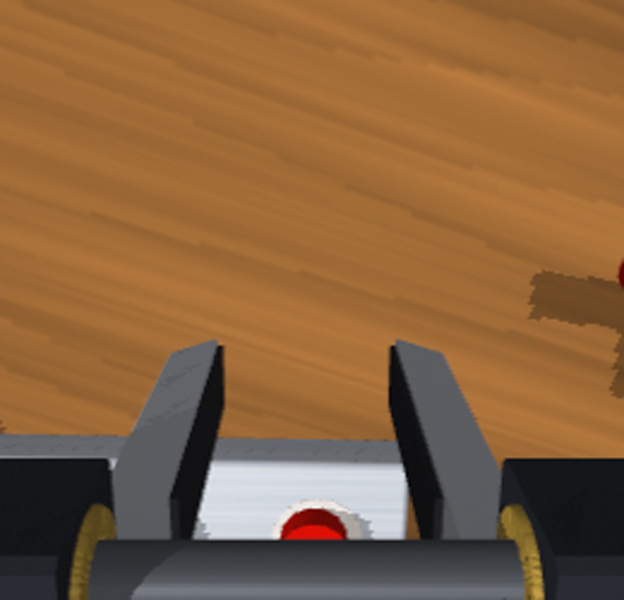

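The fingers are empty: the tongs did not come along. The red specimen is below, at about (260,299) in the full frame. I'll look at the rest from above.

Run:
```python
from h import *
b=robot.capture("top");s=robot.capture("scene")
cv2.imwrite("pics/b2.png",b)
t=cv2.resize(b[130:270,130:270],None,fx=4,fy=4,interpolation=cv2.INTER_CUBIC)
u=cv2.resize(s[130:240,200:330],None,fx=1.9,fy=5.09,interpolation=cv2.INTER_CUBIC)
cv2.imwrite("pics/c2.png",np.hstack([t,cv2.resize(u,(240,560))]))
```

```text
(no output)
```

View pics/c2.png

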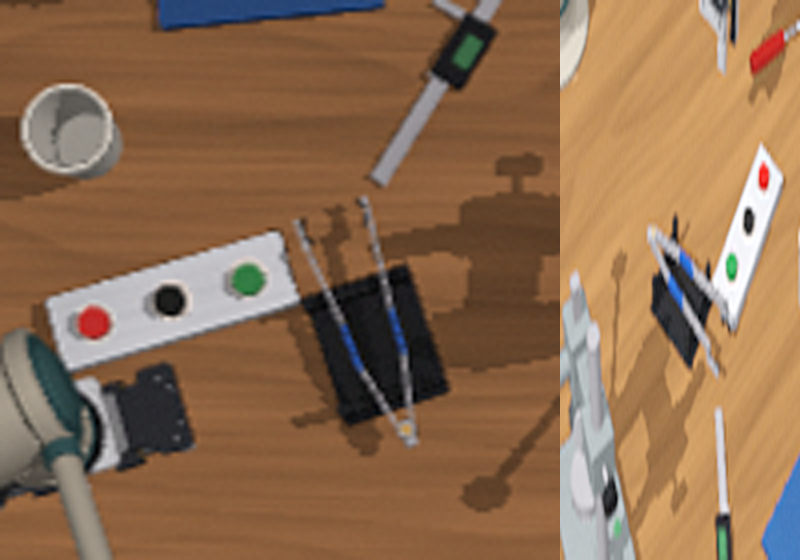

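The tongs are still on the rest, apparently unmoved, so the light hold slipped. I'll retry with a full squeeze and check before travelling.

Run:
```python
from h import *
for f in("pics/btop.png","pics/b2.png"):
  B=blobs(cv2.imread(f),BLUE,5,(205,195,245,230)); print([(b[0],b[1][4]) for b in B])
go([.530,.084,.12],20.6)
```

```text
[(array([228.8, 212.1]), 19), (array([217.6, 216.5]), 24)]
[(array([228.9, 212. ]), 22), (array([217.6, 216.3]), 23)]
t 7.43 pos [0.4332 0.2971 0.0903] yaw 18.9 F [-0.5 -0.1 -0.7] gap 0.042 -> d [-0.0296 -0.233   0.0226] yaw -0.0297
```

Call:
play_rows(moves=[{"dx": -0.03,"dy": 0,"dz": 0,"yaw": 0,"gripper": 0.5},{"dx": -0.03,"dy": -0.08,"dz": 0.01,"yaw": -0.01,"gripper": 0.5},{"dx": -0.03,"dy": -0.16,"dz": 0.02,"yaw": -0.03,"gripper": 0.5},{"dx": -0.03,"dy": -0.233,"dz": 0.0226,"yaw": -0.03,"gripper": 0.5},{"dx": -0.03,"dy": -0.233,"dz": 0.0226,"yaw": -0.03,"gripper": 0.5},{"dx": -0.03,"dy": -0.233,"dz": 0.0226,"yaw": -0.03,"gripper": 0.5},{"dx": -0.03,"dy": -0.233,"dz": 0.0226,"yaw": -0.03,"gripper": 0.5},{"dx": -0.01,"dy": -0.233,"dz": 0.0226,"yaw": -0.03,"gripper": 0.5},{"dx": 0.03,"dy": -0.233,"dz": 0.0226,"yaw": -0.03,"gripper": 0.5},{"dx": 0.06,"dy": -0.233,"dz": 0.0226,"yaw": -0.03,"gripper": 0.5},{"dx": 0.066,"dy": -0.233,"dz": 0.0226,"yaw": -0.03,"gripper": 0.5},{"dx": 0.066,"dy": -0.233,"dz": 0.0226,"yaw": -0.03,"gripper": 0.5},{"dx": 0.066,"dy": -0.233,"dz": 0.0226,"yaw": -0.03,"gripper": -1},{"dx": 0.066,"dy": -0.233,"dz": 0.0226,"yaw": -0.03,"gripper": -1},{"dx": 0.066,"dy": -0.233,"dz": 0.0226,"yaw": -0.03,"gripper": -1},{"dx": 0.066,"dy": -0.233,"dz": 0.0226,"yaw": -0.03,"gripper": -1},{"dx": 0.066,"dy": -0.233,"dz": 0.0226,"yaw": -0.03,"gripper": -1},{"dx": 0.066,"dy": -0.233,"dz": 0.0226,"yaw": -0.03,"gripper": -1},{"dx": 0.066,"dy": -0.233,"dz": 0.0226,"yaw": -0.03,"gripper": -1},{"dx": 0.066,"dy": -0.233,"dz": 0.0226,"yaw": -0.03,"gripper": -1}])

```text
t: 9.1
eef_pos: [0.5301, 0.084, 0.0246]
eef_rot: [0.696, -0.127, 0.695, 0.126]
wrist_force: [0.0, -0.4, -0.2]
finger_gap: 0.0206
```

Run:
```python
from h import *
go([.530,.084,.12],20.6); 
w=robot.capture("wrist");cv2.imwrite("pics/w3.png",w[60:330,100:420]);print(blobs(w,BLUE,10,(200,100,310,330)))
```

```text
t 9.1 pos [0.5301 0.084  0.0246] yaw 20.62 F [ 0.  -0.4 -0.2] gap 0.0206 -> d [-0.0954 -0.      0.    ] yaw 0.0004
[(array([223.6, 211.9]), [220, 192, 9, 35, 227]), (array([289.5, 210.9]), [285, 192, 9, 34, 230])]
```

View pics/w3.png

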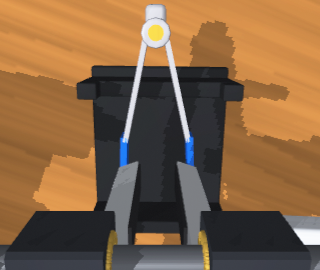

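Run:
```python
from h import *
i=robot.camera_info("wrist");s=robot.read_state();r=rot();p=s["eef_pos"];o=np.array([100,60])
print(s["finger_gap"],"cam",(-np.array(i["world_to_cam"])[:3,:3].T@np.array(i["world_to_cam"])[:3,3]-p)@r)
for n,v in dict(tcp=[0,0,0],padL=[0,-.01,-.008],padLout=[0,-.0225,-.008],gripL=[-.0188,-.0235,0],gripLrear=[-.0258,-.0235,-.022],gripRrear=[-.0258,.0235,-.022],closedrear=[-.0258,-.0103,-.022],pivot=[-.0188,0,-.085]).items(): print(n,proj("wrist",p+r@v,i)-o)
w=robot.capture("wrist");cv2.imwrite("pics/w4.png",cv2.resize(w[150:310,170:340],None,fx=4.5,fy=3.7,interpolation=cv2.INTER_CUBIC))
```

```text
0.01648691443736292 cam [-0.21115632  0.0005175  -0.07473646]
tcp [156.36511406 155.97901793]
padL [142.13250768 145.23403992]
padLout [124.35740712 145.24464087]
gripL [120.27736614 165.64497202]
gripLrear [117.86641981 136.13955299]
gripRrear [194.60480166 136.09473281]
closedrear [139.4200859  136.12696426]
pivot [156.13018914  28.59283658]
```

View pics/w4.png

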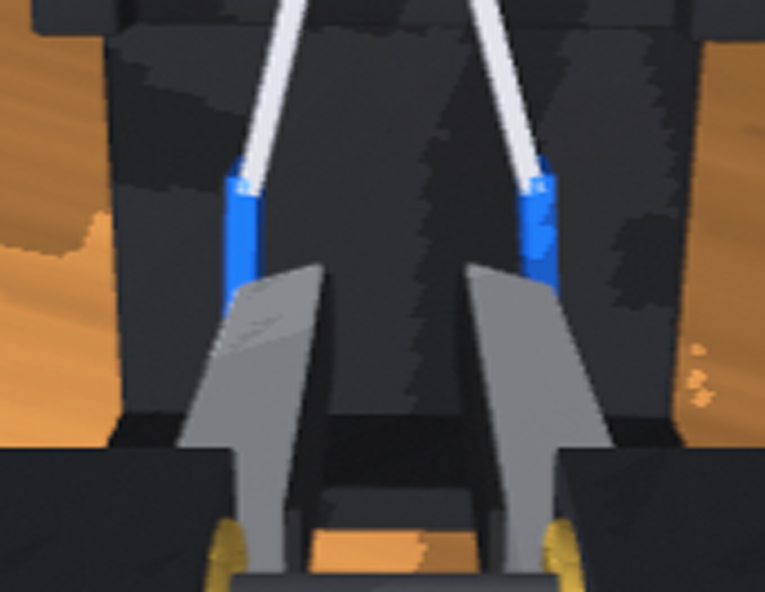

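Here the fingers overlap the arms without moving them, and the flats still stand about 40 mm apart. In all three pictures the finger ends appear about 30 mm above the reported TCP, so the fingers may have closed above the tongs. I'll lift, open, go down a bit lower and check whether the flats move when squeezed.

Call:
play_rows(grip_force=30, moves=[{"dx": -0.03,"dy": 0,"dz": 0,"yaw": 0,"gripper": -0.7},{"dx": -0.05,"dy": 0,"dz": 0,"yaw": 0,"gripper": 0.5},{"dx": -0.05,"dy": 0,"dz": 0,"yaw": 0,"gripper": 0.5},{"dx": -0.05,"dy": 0,"dz": 0,"yaw": 0,"gripper": 0.5},{"dx": -0.05,"dy": 0,"dz": 0,"yaw": 0,"gripper": 0.5},{"dx": -0.05,"dy": 0,"dz": 0,"yaw": 0,"gripper": 0.5},{"dx": -0.05,"dy": 0,"dz": 0,"yaw": 0,"gripper": 0.5},{"dx": -0.05,"dy": 0,"dz": 0,"yaw": 0,"gripper": 0.5},{"dx": -0.05,"dy": 0,"dz": 0,"yaw": 0,"gripper": 0.5},{"dx": -0.05,"dy": 0,"dz": 0,"yaw": 0,"gripper": 0.5},{"dx": -0.05,"dy": 0,"dz": 0,"yaw": 0,"gripper": 0.5},{"dx": -0.03,"dy": 0,"dz": 0,"yaw": 0,"gripper": 0.5},{"dx": -0.01,"dy": 0,"dz": 0,"yaw": 0,"gripper": 0.5},{"dx": 0.0,"dy": 0,"dz": 0,"yaw": 0,"gripper": 0.5},{"dx": 0.005,"dy": 0,"dz": 0,"yaw": 0,"gripper": 0.5},{"dx": 0.01,"dy": 0,"dz": 0,"yaw": 0,"gripper": 0.5},{"dx": 0.014,"dy": 0,"dz": 0,"yaw": 0,"gripper": 0.5},{"dx": 0.014,"dy": 0,"dz": 0,"yaw": 0,"gripper": 0.5}])

```text
t: 10.7
eef_pos: [0.53, 0.084, 0.0102]
eef_rot: [0.696, -0.127, 0.695, 0.126]
wrist_force: [0.4, 0.3, 0.7]
finger_gap: 0.0706
```

Run:
```python
from h import *
go([.530,.084,.0246],20.6)
w=robot.capture("wrist");cv2.imwrite("pics/w5.png",w);print(blobs(w,BLUE,10,(200,100,310,330)))
```

```text
t 10.7 pos [0.53   0.084  0.0102] yaw 20.62 F [0.4 0.3 0.7] gap 0.0706 -> d [-0.0144  0.      0.    ] yaw 0.0004
[(array([221.1, 236.6]), [217, 198, 10, 75, 588]), (array([292.2, 236.9]), [287, 198, 11, 75, 570])]
```

Call:
play_rows(moves=[{"dx": 0,"dy": 0,"dz": 0,"yaw": 0,"gripper": -0.106},{"dx": 0,"dy": 0,"dz": 0,"yaw": 0,"gripper": -0.106},{"dx": 0,"dy": 0,"dz": 0,"yaw": 0,"gripper": -0.106},{"dx": 0,"dy": 0,"dz": 0,"yaw": 0,"gripper": -0.106},{"dx": 0,"dy": 0,"dz": 0,"yaw": 0,"gripper": -0.106},{"dx": 0,"dy": 0,"dz": 0,"yaw": 0,"gripper": -0.106},{"dx": 0,"dy": 0,"dz": 0,"yaw": 0,"gripper": -0.106}])

```text
t: 11.33
eef_pos: [0.5307, 0.0839, 0.011]
eef_rot: [0.696, -0.127, 0.695, 0.126]
wrist_force: [-0.1, 0.7, 2.9]
finger_gap: 0.0422
```

Run:
```python
from h import *
go([.530,.084,.0246],20.6)
w=robot.capture("wrist");cv2.imwrite("pics/w6.png",w);print(blobs(w,BLUE,10,(200,100,310,330)))
a=cv2.imread("pics/w5.png");cv2.imwrite("pics/v6.png",np.hstack([cv2.resize(k[80:330,160:350],None,fx=2,fy=2) for k in(a,w)]))
```

```text
t 11.33 pos [0.5307 0.0839 0.011 ] yaw 20.62 F [-0.1  0.7  2.9] gap 0.0422 -> d [-0.0136  0.0003 -0.0006] yaw 0.0003
[(array([225.6, 235.5]), [221, 197, 10, 75, 595]), (array([288.7, 234.2]), [284, 196, 10, 73, 590])]
```

View pics/v6.png

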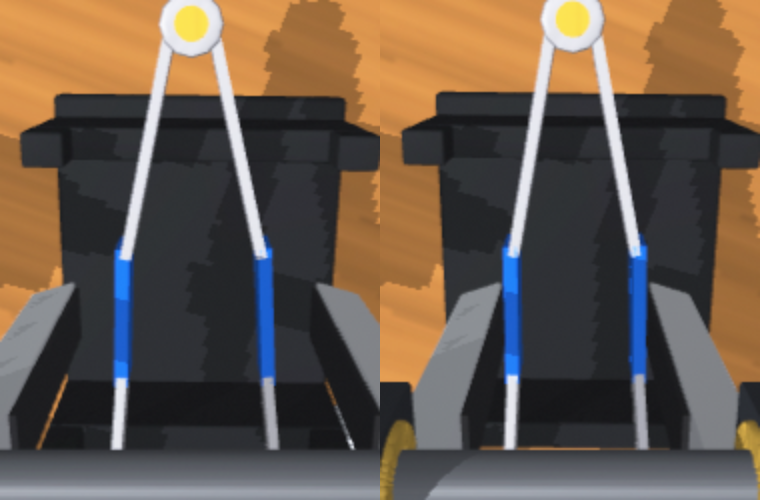

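Now the squeeze moves the flats (71 to 63 px), which confirms that the fingertips sit about 30 mm higher than reported. The pads are only on the top edge of the arms, so I'll reopen, go 18 mm lower and grip again. From here I'll use heights relative to this grip on the rest.

Call:
play_rows(grip_force=30, moves=[{"dx": 0,"dy": 0,"dz": 0,"yaw": 0,"gripper": 0.5},{"dx": 0,"dy": 0,"dz": 0,"yaw": 0,"gripper": 0.5},{"dx": 0,"dy": 0,"dz": 0,"yaw": 0,"gripper": 0.5},{"dx": 0.004,"dy": 0,"dz": 0,"yaw": 0,"gripper": 0.4},{"dx": 0.008,"dy": 0,"dz": 0,"yaw": 0,"gripper": 0.4},{"dx": 0.012,"dy": 0,"dz": 0,"yaw": 0,"gripper": 0.4},{"dx": 0.016,"dy": 0,"dz": 0,"yaw": 0,"gripper": 0.4},{"dx": 0.018,"dy": 0,"dz": 0,"yaw": 0,"gripper": 0.4},{"dx": 0.018,"dy": 0,"dz": 0,"yaw": 0,"gripper": 0.4}])

```text
t: 12.13
eef_pos: [0.5301, 0.0839, -0.0078]
eef_rot: [0.696, -0.127, 0.695, 0.126]
wrist_force: [0.6, -0.4, -0.9]
finger_gap: 0.0659
```

Call:
play_rows(moves=[{"dx": 0,"dy": 0,"dz": 0,"yaw": 0,"gripper": -0.106},{"dx": 0,"dy": 0,"dz": 0,"yaw": 0,"gripper": -0.106},{"dx": 0,"dy": 0,"dz": 0,"yaw": 0,"gripper": -0.106},{"dx": 0,"dy": 0,"dz": 0,"yaw": 0,"gripper": -0.106},{"dx": 0,"dy": 0,"dz": 0,"yaw": 0,"gripper": -0.106},{"dx": 0,"dy": 0,"dz": 0,"yaw": 0,"gripper": -0.106}])

```text
t: 12.63
eef_pos: [0.5302, 0.0839, -0.0077]
eef_rot: [0.696, -0.127, 0.695, 0.126]
wrist_force: [0.8, 0.1, -0.1]
finger_gap: 0.042
```

Run:
```python
from h import *
go([.530,.084,.0246],20.6)
w=robot.capture("wrist");cv2.imwrite("pics/w7.png",w);print(blobs(w,BLUE,10,(200,100,310,330)))
```

```text
t 12.63 pos [ 0.5302  0.0839 -0.0077] yaw 20.62 F [ 0.8  0.1 -0.1] gap 0.042 -> d [-0.0323  0.0002 -0.0001] yaw 0.0004
[(array([222.5, 249.8]), [217, 207, 12, 82, 753]), (array([291.7, 249.6]), [287, 206, 10, 83, 680])]
```

Call:
play_rows(moves=[{"dx": -0.004,"dy": 0,"dz": 0,"yaw": 0,"gripper": -0.106},{"dx": -0.01,"dy": 0,"dz": 0,"yaw": 0,"gripper": -0.106},{"dx": -0.02,"dy": 0,"dz": 0,"yaw": 0,"gripper": -0.106},{"dx": -0.035,"dy": 0,"dz": 0,"yaw": 0,"gripper": -0.106},{"dx": -0.05,"dy": 0,"dz": 0,"yaw": 0,"gripper": -0.106},{"dx": -0.065,"dy": 0,"dz": 0,"yaw": 0,"gripper": -0.106},{"dx": -0.075,"dy": 0,"dz": 0,"yaw": 0,"gripper": -0.106},{"dx": -0.075,"dy": 0,"dz": 0,"yaw": 0,"gripper": -0.106},{"dx": -0.075,"dy": 0,"dz": 0,"yaw": 0,"gripper": -0.106}])

```text
t: 13.43
eef_pos: [0.5306, 0.0839, 0.0681]
eef_rot: [0.697, -0.127, 0.695, 0.126]
wrist_force: [-0.7, 0.4, -1.2]
finger_gap: 0.0424
```

Run:
```python
from h import *
w=robot.capture("wrist");print(blobs(w,BLUE,10,(200,100,310,330)))
go([.4325,.2972,.0673],19)
```

```text
[(array([222.6, 248.8]), [217, 207, 12, 82, 689]), (array([291.7, 247.9]), [287, 206, 10, 83, 679])]
t 13.48 pos [0.5299 0.0839 0.0673] yaw 20.62 F [ 0.6 -0.1 -1.2] gap 0.042 -> d [-2.000e-04  2.339e-01 -1.600e-02] yaw 0.0283
```

Call:
play_rows(moves=[{"dx": 0,"dy": 0.01,"dz": 0,"yaw": 0,"gripper": -0.106},{"dx": 0,"dy": 0.03,"dz": -0.003,"yaw": 0.005,"gripper": -0.106},{"dx": 0,"dy": 0.05,"dz": -0.006,"yaw": 0.01,"gripper": -0.106},{"dx": 0,"dy": 0.075,"dz": -0.01,"yaw": 0.015,"gripper": -0.106},{"dx": 0,"dy": 0.1,"dz": -0.013,"yaw": 0.02,"gripper": -0.106},{"dx": 0,"dy": 0.125,"dz": -0.016,"yaw": 0.028,"gripper": -0.106},{"dx": 0,"dy": 0.15,"dz": -0.016,"yaw": 0.028,"gripper": -0.106},{"dx": 0,"dy": 0.175,"dz": -0.016,"yaw": 0.028,"gripper": -0.106},{"dx": 0,"dy": 0.2,"dz": -0.016,"yaw": 0.028,"gripper": -0.106},{"dx": 0,"dy": 0.22,"dz": -0.016,"yaw": 0.028,"gripper": -0.106},{"dx": 0,"dy": 0.23,"dz": -0.016,"yaw": 0.028,"gripper": -0.106},{"dx": 0,"dy": 0.234,"dz": -0.016,"yaw": 0.028,"gripper": -0.106},{"dx": 0,"dy": 0.234,"dz": -0.016,"yaw": 0.028,"gripper": -0.106},{"dx": 0,"dy": 0.234,"dz": -0.016,"yaw": 0.028,"gripper": -0.106}])

```text
t: 14.65
eef_pos: [0.4323, 0.2966, 0.0667]
eef_rot: [0.697, -0.117, 0.697, 0.116]
wrist_force: [0.4, -0.6, -0.7]
finger_gap: 0.0421
```

Run:
```python
from h import *
b=cv2.imread("pics/b2.png")
B=blobs(b,BLUE,5,(205,195,245,230)); print("grip0 top",np.mean([ray("top",k[0],.048) for k in B],0))
for k in blobs(b,RED,5,(140,195,170,225)): print("red0",k,ray("top",k[0],.035))
t=robot.capture("top");w=robot.capture("wrist");s=robot.capture("scene")
print("wrist",blobs(w,BLUE,10,(200,100,310,330)))
go([.4325,.2972,-.0065],19)
for k in blobs(t,RED,3,(140,180,190,225)): print("red now",k)
st=robot.read_state();r=rot();tip=st["eef_pos"]+r@[0,0,.115];tip[2]=.1;print("tip top px",proj("top",tip),"scene",proj("scene",tip),proj("scene",[.541,.335,.035]))
c=proj("scene",[.541,.335,.06]).astype(int)
cv2.imwrite("pics/v8.png",np.hstack([cv2.resize(t[170:250,130:230],(400,320),interpolation=cv2.INTER_CUBIC),cv2.resize(s[c[1]-40:c[1]+40,c[0]-50:c[0]+50],(400,320),interpolation=cv2.INTER_CUBIC)]));print(c)
```

```text
grip0 top [0.53238926 0.08346766 0.048     ]
red0 (array([153. , 210.4]), [150, 207, 7, 7, 39]) [0.54147704 0.33620346 0.035     ]
wrist [(array([222.3, 250.1]), [217, 209, 11, 81, 663]), (array([292. , 250.5]), [287, 208, 10, 81, 640])]
t 14.8 pos [0.4328 0.2964 0.067 ] yaw 18.95 F [-0.1 -0.2 -1.2] gap 0.0422 -> d [ 0.0735  0.001  -0.0001] yaw -0.001
red now (array([152.2, 210.5]), [150, 207, 6, 7, 30])
tip top px [149.40741619 208.64753638] scene [310.61747292 153.5714362 ] [309.50835037 163.03787845]
[309 159]
```

View pics/v8.png

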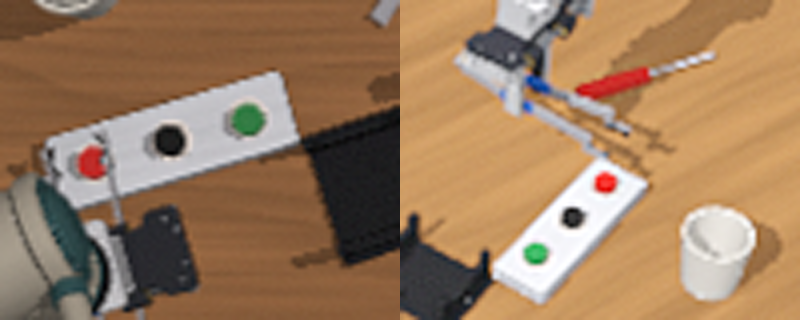

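Nine views used so far. The jaws straddle red in the top view, with the jaw midpoint at about (149,207) against a predicted (149,209). I'll go down and grip.

Call:
play_rows(grip_force=30, moves=[{"dx": 0.01,"dy": 0.001,"dz": 0,"yaw": 0,"gripper": -0.106},{"dx": 0.025,"dy": 0.001,"dz": 0,"yaw": 0,"gripper": -0.106},{"dx": 0.04,"dy": 0.001,"dz": 0,"yaw": 0,"gripper": -0.106},{"dx": 0.052,"dy": 0.001,"dz": 0,"yaw": 0,"gripper": -0.106},{"dx": 0.06,"dy": 0.001,"dz": 0,"yaw": 0,"gripper": -0.106},{"dx": 0.066,"dy": 0.001,"dz": 0,"yaw": 0,"gripper": -0.106},{"dx": 0.07,"dy": 0.001,"dz": 0,"yaw": 0,"gripper": -0.106},{"dx": 0.0735,"dy": 0.001,"dz": 0,"yaw": 0,"gripper": -0.106},{"dx": 0.0735,"dy": 0.001,"dz": 0,"yaw": 0,"gripper": -0.106},{"dx": 0.0735,"dy": 0.001,"dz": 0,"yaw": 0,"gripper": -0.106}])

```text
t: 15.63
eef_pos: [0.4328, 0.2973, -0.0063]
eef_rot: [0.698, -0.117, 0.697, 0.116]
wrist_force: [-0.2, -0.6, -0.3]
finger_gap: 0.0422
```

Call:
play_rows(grip_force=32, moves=[{"dx": 0,"dy": 0,"dz": 0,"yaw": 0,"gripper": -0.2},{"dx": 0,"dy": 0,"dz": 0,"yaw": 0,"gripper": -0.5},{"dx": 0,"dy": 0,"dz": 0,"yaw": 0,"gripper": -1},{"dx": 0,"dy": 0,"dz": 0,"yaw": 0,"gripper": -1},{"dx": 0,"dy": 0,"dz": 0,"yaw": 0,"gripper": -1},{"dx": 0,"dy": 0,"dz": 0,"yaw": 0,"gripper": -1},{"dx": 0,"dy": 0,"dz": 0,"yaw": 0,"gripper": -1},{"dx": 0,"dy": 0,"dz": 0,"yaw": 0,"gripper": -1}])

```text
t: 16.3
eef_pos: [0.4331, 0.2975, -0.0062]
eef_rot: [0.698, -0.117, 0.697, 0.116]
wrist_force: [-0.3, 0.6, -0.1]
finger_gap: 0.0357
```

Call:
play_rows(moves=[{"dx": -0.004,"dy": 0,"dz": 0,"yaw": 0,"gripper": -1},{"dx": -0.012,"dy": 0,"dz": 0,"yaw": 0,"gripper": -1},{"dx": -0.025,"dy": 0,"dz": 0,"yaw": 0,"gripper": -1},{"dx": -0.045,"dy": 0,"dz": 0,"yaw": 0,"gripper": -1},{"dx": -0.065,"dy": 0,"dz": 0,"yaw": 0,"gripper": -1},{"dx": -0.085,"dy": 0,"dz": 0,"yaw": 0,"gripper": -1},{"dx": -0.096,"dy": 0,"dz": 0,"yaw": 0,"gripper": -1},{"dx": -0.096,"dy": 0,"dz": 0,"yaw": 0,"gripper": -1},{"dx": -0.096,"dy": 0,"dz": 0,"yaw": 0,"gripper": -1}])

```text
t: 17.05
eef_pos: [0.4331, 0.2976, 0.0906]
eef_rot: [0.698, -0.116, 0.696, 0.116]
wrist_force: [0.7, -0.1, -1.5]
finger_gap: 0.0352
```

Run:
```python
from h import *
t=robot.capture("top");cv2.imwrite("pics/t9.png",t)
for k in blobs(t,RED,3,(135,180,190,225)): print("red now",k, ray("top",k[0],.13))
go([.50,-.03,.09],20)
w=robot.capture("wrist");print("wrist",blobs(w,BLUE,10,(200,100,310,330)))
st=robot.read_state();print("tip exp",st["eef_pos"]+rot()@[0,0,.115])
```

```text
red now (array([146.6, 207.9]), [143, 205, 8, 7, 50]) [0.54120127 0.33603128 0.13      ]
t 17.1 pos [0.4324 0.2972 0.0897] yaw 18.94 F [-0.9 -0.6 -1.2] gap 0.0354 -> d [-0.     -0.3315 -0.0423] yaw -0.0185
wrist [(array([286.2, 249.2]), [281, 207, 11, 78, 600]), (array([228.1, 250.4]), [222, 210, 13, 79, 604])]
tip exp [0.54079122 0.33440151 0.08908987]
```

Call:
play_rows(moves=[{"dx": 0,"dy": -0.01,"dz": 0,"yaw": 0,"gripper": -1},{"dx": 0,"dy": -0.03,"dz": -0.005,"yaw": -0.01,"gripper": -1},{"dx": 0,"dy": -0.055,"dz": -0.01,"yaw": -0.018,"gripper": -1},{"dx": 0,"dy": -0.085,"dz": -0.015,"yaw": -0.018,"gripper": -1},{"dx": 0,"dy": -0.115,"dz": -0.02,"yaw": -0.018,"gripper": -1},{"dx": 0,"dy": -0.145,"dz": -0.025,"yaw": -0.018,"gripper": -1},{"dx": 0,"dy": -0.175,"dz": -0.03,"yaw": -0.018,"gripper": -1},{"dx": 0,"dy": -0.205,"dz": -0.035,"yaw": -0.018,"gripper": -1},{"dx": 0,"dy": -0.235,"dz": -0.04,"yaw": -0.018,"gripper": -1},{"dx": 0,"dy": -0.265,"dz": -0.042,"yaw": -0.018,"gripper": -1},{"dx": 0,"dy": -0.295,"dz": -0.042,"yaw": -0.018,"gripper": -1},{"dx": 0,"dy": -0.32,"dz": -0.042,"yaw": -0.018,"gripper": -1},{"dx": 0,"dy": -0.3315,"dz": -0.042,"yaw": -0.018,"gripper": -1},{"dx": 0,"dy": -0.3315,"dz": -0.042,"yaw": -0.018,"gripper": -1},{"dx": 0,"dy": -0.3315,"dz": -0.042,"yaw": -0.018,"gripper": -1}])

```text
t: 18.4
eef_pos: [0.4989, -0.0299, 0.0887]
eef_rot: [0.696, -0.122, 0.697, 0.122]
wrist_force: [-0.3, 0.1, -1.1]
finger_gap: 0.0354
```

Run:
```python
from h import *
import pickle
i=robot.camera_info("wrist");w=robot.capture("wrist");pickle.dump(i,open("w10.pkl","wb"));cv2.imwrite("pics/w10.png",w)
go([.5,-.03,.09],20)
print("anvil pred",proj("wrist",[.580,-.219,.04],i))
cv2.imwrite("pics/w10c.png",cv2.resize(w[60:320,0:260],None,fx=2.3,fy=2.3,interpolation=cv2.INTER_CUBIC))
```

```text
t 18.45 pos [ 0.4987 -0.0292  0.0889] yaw 19.95 F [ 0.   1.2 -0.8] gap 0.0353 -> d [-0.0011 -0.0012  0.0009] yaw -0.0008
anvil pred [ 19.93855889 210.53565012]
```

View pics/w10c.png

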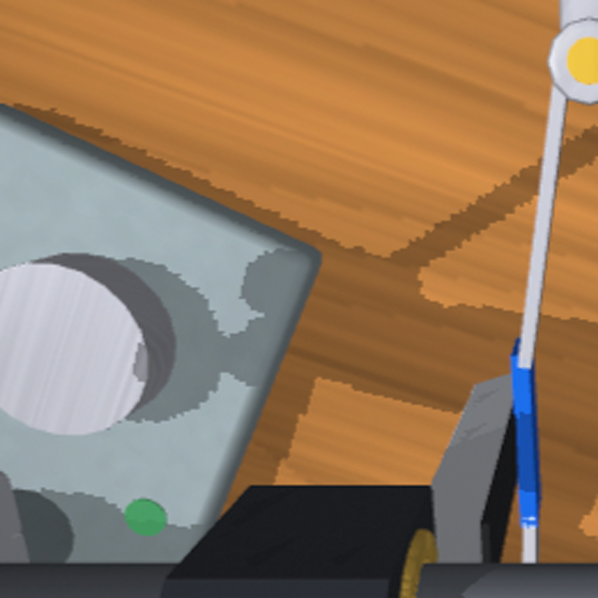

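The view shows the anvil disc centred near crop (50,348), against a predicted (46,346). I'll fit it by back-projecting its rim.

Run:
```python
from h import *
import pickle
from scipy.optimize import least_squares
i=pickle.load(open("w10.pkl","rb"));w=cv2.imread("pics/w10.png")
h=cv2.cvtColor(w,cv2.COLOR_BGR2HSV);print(h[210,20],h[130,20],h[235,10],h[230,85])
m=((h[...,1]<25)&(h[...,2]>150)).astype(np.uint8);m=cv2.morphologyEx(m,cv2.MORPH_OPEN,np.ones((3,3),np.uint8))
n,l,s,c=cv2.connectedComponentsWithStats(m);k=l[210,20];print(s[k],c[k])
ct=max(cv2.findContours((l==k).astype(np.uint8),0,1)[0],key=len)[:,0]
ct=ct[(ct[:,0]>2)]
for z in(.04,.02):
  P=np.array([ray("wrist",p,z,i)[:2] for p in ct.astype(float)])
  f=least_squares(lambda q:np.linalg.norm(P-q[:2],axis=1)-q[2],[.58,-.22,.035],loss="soft_l1",f_scale=.001);print("free",z,f.x)
P=np.array([ray("wrist",p,.04,i)[:2] for p in ct.astype(float)])
f=least_squares(lambda q:np.linalg.norm(P-q,axis=1)-.035,[.58,-.22],loss="soft_l1",f_scale=.001);print("r35",f.x)
# base: front-left corner & edge ends, z=.02
a,b,d=[ray("wrist",(u/2.3,60+v/2.3),.02,i)[:2] for u,v in((320,252),(205,525),(0,105))]
e=b-a;g=d-a;print("corner",a,"left edge yaw",np.degrees(np.arctan2(e[1],e[0])),"front edge yaw-90",np.degrees(np.arctan2(g[1],g[0]))+90)
y=np.radians(-6.2);print("origin from corner",a-np.array([[np.cos(y),-np.sin(y)],[np.sin(y),np.cos(y)]])@[-.07,.07])
# grip: tongs flats
print("flats",[k for k in blobs(w,BLUE,10,(200,100,320,330))])
# anvil in top pic
t=cv2.imread("pics/t9.png");ht=cv2.cvtColor(t,cv2.COLOR_BGR2HSV);m=((ht[...,1]<25)&(ht[...,2]>150)).astype(np.uint8);n,l,s,c=cv2.connectedComponentsWithStats(m)
print([(c[j].round(1),s[j]) for j in range(1,n) if s[j,4]>20 and 285<c[j][0]<340 and 180<c[j][1]<230], proj("top",[.58,-.219,.04]))
```

```text
[118  15 205] [ 97  29 183] [115  15 199] [ 96  28 127]
[   0  174   63   75 3914] [ 27.96397547 212.21589167]
free 0.04 [ 0.58088747 -0.21620731  0.0339723 ]
free 0.02 [ 0.59256753 -0.22859007  0.0365855 ]
r35 [ 0.58109428 -0.2173927 ]
corner [ 0.51590871 -0.13646352] left edge yaw -7.267783946781525 front edge yaw-90 -6.2292327940995165
origin from corner [ 0.57793932 -0.21361404]
flats [(array([228.1, 250.8]), [222, 207, 13, 82, 631]), (array([286.3, 248.7]), [281, 207, 12, 78, 596])]
[(array([306.5, 206.5]), array([300, 196,  17,  16,  96], dtype=int32))] [308.75415845 202.80677846]
```

Call:
play_rows(moves=[{"dx": 0,"dy": -0.001,"dz": -0.005,"yaw": 0.04,"gripper": -1},{"dx": 0,"dy": -0.003,"dz": -0.012,"yaw": 0.12,"gripper": -1},{"dx": 0,"dy": -0.005,"dz": -0.02,"yaw": 0.22,"gripper": -1},{"dx": 0,"dy": -0.007,"dz": -0.03,"yaw": 0.32,"gripper": -1},{"dx": 0,"dy": -0.009,"dz": -0.04,"yaw": 0.42,"gripper": -1},{"dx": 0,"dy": -0.012,"dz": -0.05,"yaw": 0.52,"gripper": -1},{"dx": 0,"dy": -0.012,"dz": -0.054,"yaw": 0.62,"gripper": -1},{"dx": 0,"dy": -0.012,"dz": -0.054,"yaw": 0.72,"gripper": -1},{"dx": 0,"dy": -0.012,"dz": -0.054,"yaw": 0.82,"gripper": -1},{"dx": 0,"dy": -0.012,"dz": -0.054,"yaw": 0.92,"gripper": -1},{"dx": 0,"dy": -0.012,"dz": -0.054,"yaw": 1.02,"gripper": -1},{"dx": 0.005,"dy": -0.012,"dz": -0.054,"yaw": 1.12,"gripper": -1},{"dx": 0.015,"dy": -0.012,"dz": -0.054,"yaw": 1.2,"gripper": -1},{"dx": 0.03,"dy": -0.012,"dz": -0.054,"yaw": 1.239,"gripper": -1},{"dx": 0.045,"dy": -0.012,"dz": -0.054,"yaw": 1.239,"gripper": -1},{"dx": 0.06,"dy": -0.012,"dz": -0.054,"yaw": 1.239,"gripper": -1},{"dx": 0.07,"dy": -0.012,"dz": -0.054,"yaw": 1.239,"gripper": -1},{"dx": 0.073,"dy": -0.012,"dz": -0.054,"yaw": 1.239,"gripper": -1},{"dx": 0.073,"dy": -0.012,"dz": -0.054,"yaw": 1.239,"gripper": -1}])

```text
t: 20.03
eef_pos: [0.4507, -0.0573, 0.0153]
eef_rot: [0.637, 0.304, 0.64, -0.304]
wrist_force: [-1.3, -0.1, 0.2]
finger_gap: 0.0356
```

Run:
```python
from h import *
print(robot.read_state()["qpos"].round(2))
go([.5086,-.1291,.016],-51)
w=robot.capture("wrist");print("flats",[k for k in blobs(w,BLUE,10,(200,100,320,330))])
t=robot.capture("top")
st=robot.read_state();tip=st["eef_pos"]+rot()@[0,0,.115]
for k in blobs(t,RED,3,(260,170,345,222)): print("red top",k,ray("top",k[0],.058))
print("tip",tip)
```

```text
[-0.28  0.25  1.98 -0.    0.91 -0.96]
t 20.03 pos [ 0.4507 -0.0573  0.0153] yaw -50.93 F [-1.3 -0.1  0.2] gap 0.0356 -> d [-0.001  -0.0003  0.0922] yaw 0.0012
flats [(array([228. , 249.3]), [222, 207, 13, 82, 618]), (array([286.3, 249. ]), [281, 208, 11, 81, 640])]
red top (array([288.1, 217.5]), [285, 214, 8, 8, 49]) [ 0.52470048 -0.1448891   0.058     ]
tip [ 0.52454592 -0.14751158  0.01628843]
```

Call:
play_rows(moves=[{"dx": -0.001,"dy": -0.0015,"dz": 0.006,"yaw": 0,"gripper": -1},{"dx": -0.001,"dy": -0.0015,"dz": 0.016,"yaw": 0,"gripper": -1},{"dx": -0.001,"dy": -0.0015,"dz": 0.028,"yaw": 0,"gripper": -1},{"dx": -0.001,"dy": -0.0015,"dz": 0.04,"yaw": 0,"gripper": -1},{"dx": -0.001,"dy": -0.0015,"dz": 0.052,"yaw": 0,"gripper": -1},{"dx": -0.001,"dy": -0.0015,"dz": 0.064,"yaw": 0,"gripper": -1},{"dx": -0.001,"dy": -0.0015,"dz": 0.075,"yaw": 0,"gripper": -1},{"dx": -0.001,"dy": -0.0015,"dz": 0.084,"yaw": 0,"gripper": -1},{"dx": -0.001,"dy": -0.0015,"dz": 0.089,"yaw": 0,"gripper": -1},{"dx": -0.001,"dy": -0.0015,"dz": 0.091,"yaw": 0,"gripper": -1},{"dx": -0.001,"dy": -0.0015,"dz": 0.091,"yaw": 0,"gripper": -1},{"dx": -0.001,"dy": -0.0015,"dz": 0.091,"yaw": 0,"gripper": -1}])

```text
t: 21.13
eef_pos: [0.5077, -0.1294, 0.0171]
eef_rot: [0.637, 0.304, 0.639, -0.304]
wrist_force: [0.4, 0.4, -0.9]
finger_gap: 0.0354
```

Run:
```python
from h import *
go([.5086,-.1291,.0098],-51)
t=robot.capture("top");s=robot.capture("scene");cv2.imwrite("pics/s11.png",s);cv2.imwrite("pics/t11.png",t)
a=proj("scene",[.581,-.2185,.055]);print("scene exp spec",proj("scene",[.581,-.2185,.052]),"top exp",proj("top",[.581,-.2185,.058]))
for k in blobs(s,RED,3,(190,200,245,260)): print("scene red",k)
for k in blobs(t,RED,3,(295,180,330,215)): print("top red",k)
c=a.astype(int);cv2.imwrite("pics/v11.png",np.hstack([cv2.resize(s[c[1]-40:c[1]+35,c[0]-40:c[0]+35],(450,450),interpolation=cv2.INTER_CUBIC),cv2.resize(t[165:235,280:338],(350,450),interpolation=cv2.INTER_CUBIC)]));print(c)
```

```text
t 21.13 pos [ 0.5077 -0.1294  0.0171] yaw -50.97 F [ 0.4  0.4 -0.9] gap 0.0354 -> d [0.0073 0.0009 0.0003] yaw 0.0006
scene exp spec [213.29880269 220.08176603] top exp [309.23111813 201.96599735]
scene red (array([211.9, 221.4]), [210, 219, 5, 5, 13])
[213 219]
```

View pics/v11.png

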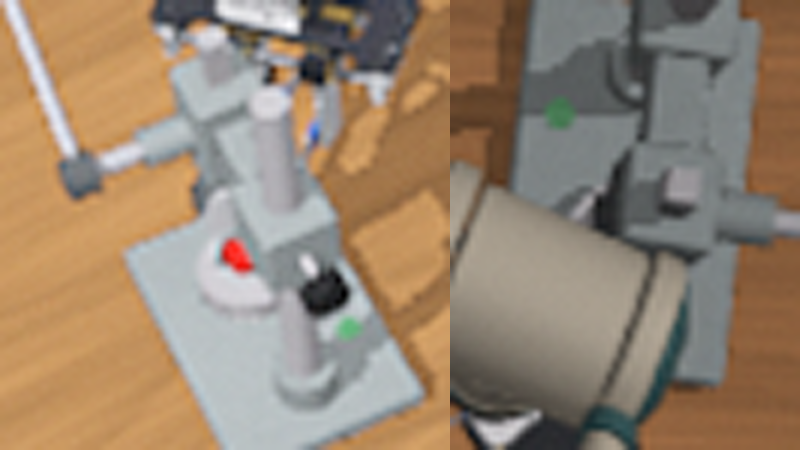

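The scene view shows red over the anvil, with the anvil's left rim at (205.8, about 224), its lower rim at about (215,231), and the head hiding part of both. I'll compare with projected outlines. That makes 11 views.

Run:
```python
from h import *
th=np.linspace(0,2*np.pi,200)
def ext(c,r,z):
    P=np.array([proj("scene",[c[0]+r*np.cos(a),c[1]+r*np.sin(a),z]) for a in th]);return P[:,0].min().round(1),P[:,1].max().round(1)
s=cv2.imread("pics/s11.png")
for c in((.581,-.2185),(.578,-.2185),(.584,-.2185),(.581,-.2145),(.581,-.2225)): print(c,"anvil left,bottom",ext(c,.035,.04),"spec top",ext(c,.0145,.059),"spec bot",ext(c,.0145,.0465))
h=cv2.cvtColor(s,cv2.COLOR_BGR2HSV)
m=((h[...,1]<28)&(h[...,2]>165)).astype(np.uint8)
for r in range(214,236): print(r,"".join("R" if (h[r,x,1]>150 and (h[r,x,0]<8 or h[r,x,0]>172)) else "#" if m[r,x] else "." for x in range(198,232)))
```

```text
(0.581, -0.2185) anvil left,bottom (np.float64(205.3), np.float64(228.6)) spec top (np.float64(209.7), np.float64(221.9)) spec bot (np.float64(210.0), np.float64(223.7))
(0.578, -0.2185) anvil left,bottom (np.float64(204.9), np.float64(228.1)) spec top (np.float64(209.3), np.float64(221.5)) spec bot (np.float64(209.6), np.float64(223.2))
(0.584, -0.2185) anvil left,bottom (np.float64(205.6), np.float64(229.1)) spec top (np.float64(210.0), np.float64(222.4)) spec bot (np.float64(210.3), np.float64(224.2))
(0.581, -0.2145) anvil left,bottom (np.float64(206.1), np.float64(228.1)) spec top (np.float64(210.5), np.float64(221.5)) spec bot (np.float64(210.8), np.float64(223.2))Traceback (most recent call last):
  File "<stdin>", line 6, in <module>
  File "<stdin>", line 4, in ext
  File "h.py", line 9, in proj
    i=info or robot.camera_info(cam); f=192/np.tan(np.radians(i["vertical_fov"])/2)
              ~~~~~~~~~~~~~~~~~^^^^^
ValueError: time passes only in moves, steps and waits
```

Run:
```python
import cv2,numpy as np
s=cv2.imread("pics/s11.png");h=cv2.cvtColor(s,cv2.COLOR_BGR2HSV)
for r in range(212,234): print(r,"".join(" RR" if (h[r,x,1]>150 and (h[r,x,0]<8 or h[r,x,0]>172)) else "%3d"%h[r,x,2] for x in range(202,224)))
```

```text
212 212215192125110155198201190172180198198198189178181178172157137154
213 209211198143109168196190189177173192197197193185180177171159155181
214 206206210174130185194190188181159177200197197193185184181178182191
215 204202196175177194194190190183162165192200197198196194194195197196
216 190196185185200193192190189188167148177197197198196196196195197198
217 174192203196193192193194194188166153160187201198194197197197195186
218 197194194193193194202203183174166151153170195199199201192185171153
219 193192191192192202218208188 RR229194159156182201193180167145137140
220 191190191192198212227191 RR RR RR228156157176185162138140139140136
221 193191193192205216220176 RR RR RR RR200160161156144142145140145175
222 191192193196208215205164167 RR RR RR226153161158148143146143143211
223 192193192198210211208196185205 RR RR RR149156159151144141141131190
224 194193192197209214216220225211209205191171160157152137142140136150
225 191191192195206213214215215221216210215217189167153140142139145136
226 192191191189197212214214213214217220217219210178145136144140135111
227 192193193193188198212214215214214216217216215199166150166166125 64
228 194195196196178172197210215214215215217217218218185164183187153 60
229 195196195195182171179190196205208206209203202194164161179183168107
230 196194193193196193182174168178186181179169160150148165181180178142
231 195195195195194195193185183177186183180182170170180181180180177154
232 196196198196195194196196194189198195193200190193198190180180177167
233 195197197195195195194197198198196195192196196195195188177180174166
```

Red and the anvil agree with the projections to about 2–3 mm. I'll nudge 2.5 mm forward, lower and release.

Call:
play_rows(moves=[{"dx": 0,"dy": 0,"dz": 0.0025,"yaw": 0,"gripper": -1},{"dx": 0.002,"dy": 0,"dz": 0.0025,"yaw": 0,"gripper": -1},{"dx": 0.004,"dy": 0,"dz": 0.0025,"yaw": 0,"gripper": -1},{"dx": 0.006,"dy": 0,"dz": 0.0025,"yaw": 0,"gripper": -1},{"dx": 0.007,"dy": 0,"dz": 0.0025,"yaw": 0,"gripper": -1},{"dx": 0.0075,"dy": 0,"dz": 0.0025,"yaw": 0,"gripper": -1},{"dx": 0.0075,"dy": 0,"dz": 0.0025,"yaw": 0,"gripper": -1}])

```text
t: 21.82
eef_pos: [0.509, -0.1309, 0.0097]
eef_rot: [0.637, 0.304, 0.639, -0.304]
wrist_force: [-1.1, 0.8, 1.2]
finger_gap: 0.0354
```

Call:
play_rows(moves=[{"dx": 0,"dy": 0,"dz": 0,"yaw": 0,"gripper": -0.22},{"dx": 0,"dy": 0,"dz": 0,"yaw": 0,"gripper": -0.18},{"dx": 0,"dy": 0,"dz": 0,"yaw": 0,"gripper": -0.14},{"dx": 0,"dy": 0,"dz": 0,"yaw": 0,"gripper": -0.1},{"dx": 0,"dy": 0,"dz": 0,"yaw": 0,"gripper": -0.1},{"dx": 0,"dy": 0,"dz": 0,"yaw": 0,"gripper": -0.1}])

```text
t: 22.32
eef_pos: [0.509, -0.1309, 0.0097]
eef_rot: [0.637, 0.304, 0.639, -0.304]
wrist_force: [-0.3, -0.2, -0.5]
finger_gap: 0.0426
```

Run:
```python
from h import *
go([.452,-.059,.0098],-51)
w=robot.capture("wrist");print("flats",[k for k in blobs(w,BLUE,10,(200,100,320,330))])
s=robot.capture("scene");cv2.imwrite("pics/s12.png",s)
for k in blobs(s,RED,3,(190,200,245,260)): print("scene red",k)
```

```text
t 22.32 pos [ 0.509  -0.1309  0.0097] yaw -50.95 F [-0.3 -0.2 -0.5] gap 0.0426 -> d [ 0.0001  0.001  -0.0918] yaw 0.0009
flats [(array([292.2, 249.1]), [287, 207, 11, 81, 658]), (array([222.1, 249.9]), [217, 209, 11, 78, 641])]
scene red (array([212.2, 222.3]), [211, 220, 4, 5, 16])
```

Call:
play_rows(moves=[{"dx": -0.001,"dy": 0,"dz": -0.004,"yaw": 0,"gripper": -0.1},{"dx": -0.001,"dy": 0,"dz": -0.012,"yaw": 0,"gripper": -0.1},{"dx": -0.001,"dy": 0,"dz": -0.022,"yaw": 0,"gripper": -0.1},{"dx": -0.001,"dy": 0,"dz": -0.034,"yaw": 0,"gripper": -0.1},{"dx": -0.001,"dy": 0,"dz": -0.048,"yaw": 0,"gripper": -0.1},{"dx": -0.003,"dy": 0,"dz": -0.064,"yaw": 0,"gripper": -0.1},{"dx": -0.01,"dy": 0,"dz": -0.08,"yaw": 0,"gripper": -0.1},{"dx": -0.02,"dy": 0,"dz": -0.094,"yaw": 0,"gripper": -0.1},{"dx": -0.035,"dy": 0,"dz": -0.1,"yaw": 0,"gripper": -0.1},{"dx": -0.05,"dy": 0,"dz": -0.1,"yaw": 0,"gripper": -0.1},{"dx": -0.06,"dy": 0,"dz": -0.1,"yaw": 0,"gripper": -0.1},{"dx": -0.06,"dy": 0,"dz": -0.1,"yaw": 0,"gripper": -0.1},{"dx": -0.06,"dy": 0,"dz": -0.1,"yaw": 0,"gripper": -0.1}])

```text
t: 23.5
eef_pos: [0.4459, -0.0526, 0.0707]
eef_rot: [0.638, 0.304, 0.639, -0.304]
wrist_force: [-0.6, 0.3, -1.0]
finger_gap: 0.0428
```

Run:
```python
from h import *
go([.5302,.0839,.07],20.6)
w=robot.capture("wrist");print("flats",[k for k in blobs(w,BLUE,10,(200,100,320,330))])
s=robot.capture("scene");cv2.imwrite("pics/s13.png",s);cv2.imwrite("pics/t13.png",robot.capture("top"))
for k in blobs(s,RED,3,(190,200,245,260)): print("scene red",k)
h=cv2.cvtColor(s,cv2.COLOR_BGR2HSV)
for r in range(216,230): print(r,"".join(" RR" if (h[r,x,1]>150 and (h[r,x,0]<8 or h[r,x,0]>172)) else "%3d"%h[r,x,2] for x in range(202,224)))
i=robot.camera_info("scene");th=np.linspace(0,6.28,100)
for c in((.582,-.219),(.582,-.215)):
  P=np.array([proj("scene",[c[0]+.0145*np.cos(a),c[1]+.0145*np.sin(a),z],i) for z in(.04,.0525) for a in th]);print(c,"spec left",P[:,0].min(),"bottom",P[:,1].max(), "top face",proj("scene",[*c,.0525],i))
```

```text
t 23.5 pos [ 0.4459 -0.0526  0.0707] yaw -50.9 F [-0.6  0.3 -1. ] gap 0.0428 -> d [ 0.0007  0.1515 -0.0528] yaw -1.2479
flats [(array([292.3, 249.9]), [288, 207, 10, 81, 632]), (array([222. , 250.1]), [217, 209, 11, 77, 623])]
scene red (array([212.3, 222.5]), [211, 220, 4, 5, 15])
216 193196185188201196195193192188168151180201200199196198199199199201
217 174193206196197193192192191186167151161190201198195201198201195191
218 199197196197196195203206208197162150153175197199202203193185173152
219 194193193194196204216225222219224194159159183205193183166149141142
220 192191193192200212220224225246 RR229155158177185165140142141139138
221 192195193194206217219219228 RR RR RR200163162159146145145142147177
222 193196195198210217218213232 RR RR RR229155162161149148149142146213
223 195196194199210216219226231 RR RR RR RR191164163151143146142135192
224 196195193201213214217224196 RR RR RR RR189145162156141144143139153
225 195194193196207216217221209203209207198189177171155140139144144140
226 194191194190199212215216222217211210207212218183150138145143138112
227 194194197195189199215217218219222225225222218204169151168167126 59
228 196195197195178173199211216218217218221220222218186167185187156 66
229 199197198197186171180193199206211210208207203195165161181186169108
(0.582, -0.219) spec left 209.85680815417976 bottom 224.77341285450257 top face [213.30423576 220.22695051]
(0.582, -0.215) spec left 210.68167545182973 bottom 224.3301266314808 top face [214.12601286 219.78747021]
```

Red lies on the anvil, possibly about 3 mm towards +y. On the way back to the rest I'll take the closer wrist view of the anvil.

Call:
play_rows(moves=[{"dx": -0.005,"dy": 0,"dz": 0,"yaw": -0.04,"gripper": -0.1},{"dx": -0.01,"dy": 0,"dz": 0,"yaw": -0.12,"gripper": -0.1},{"dx": -0.02,"dy": 0,"dz": 0,"yaw": -0.22,"gripper": -0.1},{"dx": -0.03,"dy": 0,"dz": 0,"yaw": -0.32,"gripper": -0.1},{"dx": -0.03,"dy": 0.003,"dz": 0.002,"yaw": -0.42,"gripper": -0.1},{"dx": -0.03,"dy": 0.007,"dz": 0.005,"yaw": -0.52,"gripper": -0.1},{"dx": -0.03,"dy": 0.012,"dz": 0.009,"yaw": -0.62,"gripper": -0.1},{"dx": -0.03,"dy": 0.018,"dz": 0.013,"yaw": -0.72,"gripper": -0.1},{"dx": -0.03,"dy": 0.024,"dz": 0.017,"yaw": -0.82,"gripper": -0.1},{"dx": -0.03,"dy": 0.03,"dz": 0.021,"yaw": -0.92,"gripper": -0.1},{"dx": -0.03,"dy": 0.034,"dz": 0.024,"yaw": -1.02,"gripper": -0.1},{"dx": -0.03,"dy": 0.036,"dz": 0.026,"yaw": -1.12,"gripper": -0.1},{"dx": -0.03,"dy": 0.036,"dz": 0.026,"yaw": -1.2,"gripper": -0.1},{"dx": -0.03,"dy": 0.036,"dz": 0.026,"yaw": -1.248,"gripper": -0.1},{"dx": -0.03,"dy": 0.036,"dz": 0.026,"yaw": -1.248,"gripper": -0.1},{"dx": -0.03,"dy": 0.036,"dz": 0.026,"yaw": -1.248,"gripper": -0.1}])

```text
t: 24.98
eef_pos: [0.4891, -0.0503, 0.0983]
eef_rot: [0.694, -0.125, 0.698, 0.127]
wrist_force: [-0.4, -0.3, -1.7]
finger_gap: 0.0428
```

Run:
```python
from h import *
from scipy.optimize import least_squares
go([.5302,.0839,.07],20.6)
i=robot.camera_info("wrist");w=robot.capture("wrist");cv2.imwrite("pics/w14.png",w)
h=cv2.cvtColor(w,cv2.COLOR_BGR2HSV)
red=((h[...,1]>150)&((h[...,0]<8)|(h[...,0]>172))).astype(np.uint8);red[:,150:]=0
an=((h[...,1]<25)&(h[...,2]>150)).astype(np.uint8)|red;an[:,150:]=0
def big(m):
    m=cv2.morphologyEx(m,cv2.MORPH_CLOSE,np.ones((5,5),np.uint8));n,l,s,c=cv2.connectedComponentsWithStats(m);j=1+np.argmax(s[1:,4]);print(s[j],c[j]);ct=max(cv2.findContours((l==j).astype(np.uint8),0,1)[0],key=len)[:,0];return ct[ct[:,0]>1].astype(float)
def fit(ct,z,r):
    P=np.array([ray("wrist",p,z,i)[:2] for p in ct])
    g=lambda q:np.linalg.norm(P-q[:2],axis=1)-(q[2] if len(q)>2 else r)
    return [least_squares(g,x0,loss="soft_l1",f_scale=.001).x.round(4) for x0 in([.58,-.22],[.58,-.22,r])]
print("anvil",fit(big(an),.04,.035)); print("red",fit(big(red),.0495,.0145))
```

```text
t 24.98 pos [ 0.4891 -0.0503  0.0983] yaw 20.48 F [-0.4 -0.3 -1.7] gap 0.0428 -> d [0.0284 0.1112 0.0856] yaw -0.002
[  12  188   76   72 3732] [ 49.13424437 222.11789925]
anvil [array([ 0.5806, -0.2157]), array([ 0.5806, -0.2159,  0.0337])]
[  24  211   40   34 1013] [ 43.67028628 227.70384995]
red [array([ 0.5808, -0.2161]), array([ 0.5806, -0.2159,  0.0162])]
```

Red is concentric with the anvil to about 1–2 mm. Next I'll return the tongs to the rest.

Call:
play_rows(moves=[{"dx": 0,"dy": 0.006,"dz": 0.004,"yaw": 0,"gripper": -0.1},{"dx": 0,"dy": 0.02,"dz": 0.014,"yaw": 0,"gripper": -0.1},{"dx": 0,"dy": 0.04,"dz": 0.03,"yaw": -0.002,"gripper": -0.1},{"dx": 0,"dy": 0.06,"dz": 0.046,"yaw": -0.002,"gripper": -0.1},{"dx": 0,"dy": 0.08,"dz": 0.062,"yaw": -0.002,"gripper": -0.1},{"dx": 0.005,"dy": 0.098,"dz": 0.075,"yaw": -0.002,"gripper": -0.1},{"dx": 0.015,"dy": 0.108,"dz": 0.083,"yaw": -0.002,"gripper": -0.1},{"dx": 0.028,"dy": 0.1112,"dz": 0.0856,"yaw": -0.002,"gripper": -0.1},{"dx": 0.045,"dy": 0.1112,"dz": 0.0856,"yaw": -0.002,"gripper": -0.1},{"dx": 0.06,"dy": 0.1112,"dz": 0.0856,"yaw": -0.002,"gripper": -0.1},{"dx": 0.075,"dy": 0.1112,"dz": 0.0856,"yaw": -0.002,"gripper": -0.1},{"dx": 0.085,"dy": 0.1112,"dz": 0.0856,"yaw": -0.002,"gripper": -0.1},{"dx": 0.09,"dy": 0.1112,"dz": 0.0856,"yaw": -0.002,"gripper": -0.1},{"dx": 0.09,"dy": 0.1112,"dz": 0.0856,"yaw": -0.002,"gripper": -0.1},{"dx": 0.09,"dy": 0.1112,"dz": 0.0856,"yaw": -0.002,"gripper": -0.1}])

```text
t: 26.28
eef_pos: [0.5301, 0.0839, 0.0085]
eef_rot: [0.694, -0.125, 0.698, 0.127]
wrist_force: [0.1, -0.0, -1.3]
finger_gap: 0.0426
```

Run:
```python
from h import *
go([.5302,.0839,-.0077],20.62)
```

```text
t 26.28 pos [0.5301 0.0839 0.0085] yaw 20.59 F [ 0.1 -0.  -1.3] gap 0.0426 -> d [ 0.0162 -0.0001  0.0002] yaw -0.0005
```

Call:
play_rows(moves=[{"dx": 0.003,"dy": 0,"dz": 0,"yaw": 0,"gripper": -0.1},{"dx": 0.007,"dy": 0,"dz": 0,"yaw": 0,"gripper": -0.1},{"dx": 0.011,"dy": 0,"dz": 0,"yaw": 0,"gripper": -0.1},{"dx": 0.014,"dy": 0,"dz": 0,"yaw": 0,"gripper": -0.1},{"dx": 0.016,"dy": 0,"dz": 0,"yaw": 0,"gripper": -0.1},{"dx": 0.016,"dy": 0,"dz": 0,"yaw": 0,"gripper": -0.1},{"dx": 0.016,"dy": 0,"dz": 0,"yaw": 0,"gripper": -0.04},{"dx": 0.016,"dy": 0,"dz": 0,"yaw": 0,"gripper": 0.0},{"dx": 0.016,"dy": 0,"dz": 0,"yaw": 0,"gripper": 0.15},{"dx": 0.016,"dy": 0,"dz": 0,"yaw": 0,"gripper": 0.4},{"dx": 0.016,"dy": 0,"dz": 0,"yaw": 0,"gripper": 0.4},{"dx": 0.016,"dy": 0,"dz": 0,"yaw": 0,"gripper": 0.4},{"dx": 0.016,"dy": 0,"dz": 0,"yaw": 0,"gripper": 0.4}])

```text
t: 27.37
eef_pos: [0.5301, 0.0839, -0.0074]
eef_rot: [0.694, -0.125, 0.697, 0.127]
wrist_force: [0.1, -0.3, 0.2]
finger_gap: 0.0655
```

Call:
play_rows(moves=[{"dx": -0.01,"dy": 0,"dz": 0,"yaw": 0,"gripper": 0.4},{"dx": -0.03,"dy": 0,"dz": 0,"yaw": 0,"gripper": 0.4},{"dx": -0.06,"dy": 0,"dz": 0,"yaw": 0,"gripper": 0.4},{"dx": -0.1,"dy": 0,"dz": 0,"yaw": 0,"gripper": 0.4},{"dx": -0.14,"dy": 0,"dz": 0,"yaw": 0,"gripper": 0.4},{"dx": -0.17,"dy": 0,"dz": 0,"yaw": 0,"gripper": 0.4},{"dx": -0.19,"dy": 0,"dz": 0,"yaw": 0,"gripper": 0.4},{"dx": -0.2,"dy": 0,"dz": -0.02,"yaw": 0,"gripper": 0.4},{"dx": -0.2,"dy": 0,"dz": -0.02,"yaw": 0,"gripper": 0.4},{"dx": -0.2,"dy": 0,"dz": -0.02,"yaw": 0,"gripper": 0.4}])

```text
t: 28.2
eef_pos: [0.5124, 0.0766, 0.1939]
eef_rot: [0.695, -0.125, 0.697, 0.127]
wrist_force: [0.8, -0.9, -0.0]
finger_gap: 0.0659
```

Run:
```python
from h import *
i=robot.camera_info("wrist");w=robot.capture("wrist");t=robot.capture("top");cv2.imwrite("pics/w15.png",w)
B=blobs(w,BLUE,15,(200,120,310,260));print(B,"mid",np.mean([ray("wrist",b[0],.047,i) for b in B],0))
print("top",[(b[0],b[1][4]) for b in blobs(t,BLUE,5,(205,195,245,230))])
# knob
y=np.radians(-6.3);Rz=np.array([[np.cos(y),-np.sin(y)],[np.sin(y),np.cos(y)]]);o=np.array([.5815,-.218])
it=robot.camera_info("top")
for a in(0,.98,1.25):
  k=[*(o+Rz@[-.15*np.cos(.7-a),-.1]),.205+.15*np.sin(.7-a)];print("knob",a,np.round(k,4),"top px",proj("top",k,it).round(1))
for b in blobs(t,RED,5,(320,200,370,260)): print("top knob",b)
s=robot.capture("scene");ia=robot.camera_info("scene")
for b in blobs(s,RED,5,(160,150,200,220)): print("scene knob",b)
k=[*(o+Rz@[-.15*np.cos(.7),-.1]),.205+.15*np.sin(.7)];print("pred scene",proj("scene",k,ia))
go([k[0],k[1],.36],-6.3);print(robot.read_state()["qpos"].round(2))
```

```text
[(array([275.4, 190. ]), [273, 171, 6, 38, 166]), (array([238.9, 189.9]), [237, 172, 5, 36, 158])] mid [0.53011939 0.08430221 0.047     ]
top []
knob 0 [ 0.4565 -0.3048  0.3016] top px [348.7 235.6]
knob 0.98 [ 0.4272 -0.3016  0.1635] top px [338.7 246.2]
knob 1.25 [ 0.4434 -0.3034  0.1266] top px [337.2 241.4]
top knob (array([348.6, 235.5]), [344, 231, 11, 10, 89])
scene knob (array([171.2, 171.2]), [168, 168, 8, 8, 45])
pred scene [171.4892991  170.60387524]
t 28.35 pos [0.5122 0.0767 0.1918] yaw 20.59 F [-0.   0.6  0.1] gap 0.0658 -> d [-0.1686 -0.3368 -0.1873] yaw 0.4693
[ 0.01  0.18  1.58  0.    1.38 -1.92]
```

The tongs are back where they were to within a millimetre, and the knob prediction matches both cameras within 1 px. I'll move above the knob.

Call:
play_rows(grip_force=10, moves=[{"dx": -0.04,"dy": 0,"dz": -0.02,"yaw": 0,"gripper": 0.4},{"dx": -0.08,"dy": 0,"dz": -0.04,"yaw": 0.05,"gripper": 0.4},{"dx": -0.12,"dy": -0.02,"dz": -0.06,"yaw": 0.1,"gripper": 0.4},{"dx": -0.1536,"dy": -0.05,"dz": -0.08,"yaw": 0.15,"gripper": 0.4},{"dx": -0.1536,"dy": -0.08,"dz": -0.1,"yaw": 0.2,"gripper": 0.4},{"dx": -0.1536,"dy": -0.115,"dz": -0.115,"yaw": 0.25,"gripper": 0.4},{"dx": -0.1536,"dy": -0.15,"dz": -0.13,"yaw": 0.3,"gripper": 0.4},{"dx": -0.1536,"dy": -0.185,"dz": -0.145,"yaw": 0.35,"gripper": 0.4},{"dx": -0.1536,"dy": -0.22,"dz": -0.16,"yaw": 0.4,"gripper": 0.4},{"dx": -0.1536,"dy": -0.255,"dz": -0.17,"yaw": 0.45,"gripper": 0.4},{"dx": -0.1536,"dy": -0.29,"dz": -0.18,"yaw": 0.4693,"gripper": 0.4},{"dx": -0.1536,"dy": -0.32,"dz": -0.1873,"yaw": 0.4693,"gripper": 0.4},{"dx": -0.1536,"dy": -0.3368,"dz": -0.1873,"yaw": 0.4693,"gripper": 0.4},{"dx": -0.1536,"dy": -0.3368,"dz": -0.1873,"yaw": 0.4693,"gripper": 0.4},{"dx": -0.1536,"dy": -0.3368,"dz": -0.1873,"yaw": 0.4693,"gripper": 0.4},{"dx": -0.1536,"dy": -0.3368,"dz": -0.1873,"yaw": 0.4693,"gripper": 0.4}])

```text
t: 29.68
eef_pos: [0.4564, -0.3039, 0.3442]
eef_rot: [0.703, 0.04, 0.709, -0.037]
wrist_force: [-0.0, 1.4, -0.1]
finger_gap: 0.0659
```

Run:
```python
from h import *
go([.4565,-.3048,.2516],-6.3);print(robot.read_state()["qpos"].round(2))
i=robot.camera_info("wrist");w=robot.capture("wrist")
print(proj("wrist",[.4565,-.3048,.3016],i),blobs(w,RED,30,(150,100,360,384)))
```

```text
t 29.68 pos [ 0.4564 -0.3039  0.3442] yaw -6.27 F [-0.   1.4 -0.1] gap 0.0659 -> d [ 0.0926 -0.0012  0.001 ] yaw 0.0005
[-0.71  0.2   1.2  -0.    1.75 -2.17]
[254.48388836 200.23318309] [(array([256. , 200.1]), [238, 182, 37, 37, 1084]), (array([311.8, 220.9]), [306, 216, 16, 13, 114])]
```

Call:
play_rows(grip_force=12, moves=[{"dx": 0.02,"dy": -0.001,"dz": 0.001,"yaw": 0,"gripper": 0.4},{"dx": 0.04,"dy": -0.001,"dz": 0.001,"yaw": 0,"gripper": 0.4},{"dx": 0.06,"dy": -0.001,"dz": 0.001,"yaw": 0,"gripper": 0.4},{"dx": 0.075,"dy": -0.001,"dz": 0.001,"yaw": 0,"gripper": 0.4},{"dx": 0.085,"dy": -0.001,"dz": 0.001,"yaw": 0,"gripper": 0.4},{"dx": 0.0925,"dy": -0.001,"dz": 0.001,"yaw": 0,"gripper": 0.4},{"dx": 0.0925,"dy": -0.001,"dz": 0.001,"yaw": 0,"gripper": 0.4},{"dx": 0.0925,"dy": -0.001,"dz": 0.001,"yaw": 0,"gripper": -0.5},{"dx": 0.0925,"dy": -0.001,"dz": 0.001,"yaw": 0,"gripper": -0.5},{"dx": 0.0925,"dy": -0.001,"dz": 0.001,"yaw": 0,"gripper": -0.5},{"dx": 0.0925,"dy": -0.001,"dz": 0.001,"yaw": 0,"gripper": -0.5},{"dx": 0.0925,"dy": -0.001,"dz": 0.001,"yaw": 0,"gripper": -0.5},{"dx": 0.0925,"dy": -0.001,"dz": 0.001,"yaw": 0,"gripper": -0.5},{"dx": 0.0925,"dy": -0.001,"dz": 0.001,"yaw": 0,"gripper": -0.5},{"dx": 0.0925,"dy": -0.001,"dz": 0.001,"yaw": 0,"gripper": -0.5}])

```text
t: 30.98
eef_pos: [0.4567, -0.3045, 0.2525]
eef_rot: [0.704, 0.039, 0.709, -0.038]
wrist_force: [0.1, 0.0, 1.5]
finger_gap: 0.0309
```

Run:
```python
from h import *
go([.4565,-.3048,.2516],-6.3)
for a in np.arange(.1,1.31,.1).tolist()+[1.25]:
  print(round(a,2),"dx",round(.15*(np.sin(.7)-np.sin(.7-a)),4),"dz",round(.15*(np.cos(.7)-np.cos(.7-a)),4))
```

```text
t 30.98 pos [ 0.4567 -0.3045  0.2525] yaw -6.25 F [0.1 0.  1.5] gap 0.0309 -> d [ 0.0009 -0.0003 -0.0001] yaw 0.0009
0.1 dx 0.0119 dz -0.0091
0.2 dx 0.0247 dz -0.0169
0.3 dx 0.0382 dz -0.0234
0.4 dx 0.0523 dz -0.0286
0.5 dx 0.0668 dz -0.0323
0.6 dx 0.0817 dz -0.0345
0.7 dx 0.0966 dz -0.0353
0.8 dx 0.1116 dz -0.0345
0.9 dx 0.1264 dz -0.0323
1.0 dx 0.141 dz -0.0286
1.1 dx 0.155 dz -0.0234
1.2 dx 0.1685 dz -0.0169
1.3 dx 0.1813 dz -0.0091
1.25 dx 0.175 dz -0.0132
```

Call:
play_rows(grip_force=25, moves=[{"dx": 0,"dy": 0,"dz": 0,"yaw": 0,"gripper": -0.6},{"dx": 0.006,"dy": 0,"dz": -0.0047,"yaw": 0,"gripper": -0.6},{"dx": 0.0119,"dy": 0,"dz": -0.0091,"yaw": 0,"gripper": -0.6},{"dx": 0.0182,"dy": 0,"dz": -0.0131,"yaw": 0,"gripper": -0.6},{"dx": 0.0247,"dy": 0,"dz": -0.0169,"yaw": 0,"gripper": -0.6},{"dx": 0.0314,"dy": 0,"dz": -0.0203,"yaw": 0,"gripper": -0.6},{"dx": 0.0382,"dy": 0,"dz": -0.0234,"yaw": 0,"gripper": -0.6},{"dx": 0.0452,"dy": 0,"dz": -0.0261,"yaw": 0,"gripper": -0.6},{"dx": 0.0523,"dy": 0,"dz": -0.0286,"yaw": 0,"gripper": -0.6},{"dx": 0.0595,"dy": 0,"dz": -0.0306,"yaw": 0,"gripper": -0.6},{"dx": 0.0668,"dy": 0,"dz": -0.0323,"yaw": 0,"gripper": -0.6},{"dx": 0.0742,"dy": 0,"dz": -0.0336,"yaw": 0,"gripper": -0.6},{"dx": 0.0817,"dy": 0,"dz": -0.0345,"yaw": 0,"gripper": -0.6},{"dx": 0.0891,"dy": 0,"dz": -0.0351,"yaw": 0,"gripper": -0.6},{"dx": 0.0966,"dy": 0,"dz": -0.0353,"yaw": 0,"gripper": -0.6},{"dx": 0.1041,"dy": 0,"dz": -0.0351,"yaw": 0,"gripper": -0.6},{"dx": 0.1116,"dy": 0,"dz": -0.0345,"yaw": 0,"gripper": -0.6},{"dx": 0.119,"dy": 0,"dz": -0.0336,"yaw": 0,"gripper": -0.6},{"dx": 0.1264,"dy": 0,"dz": -0.0323,"yaw": 0,"gripper": -0.6},{"dx": 0.1264,"dy": 0,"dz": -0.0323,"yaw": 0,"gripper": -0.6}])

```text
t: 32.65
eef_pos: [0.4237, -0.3007, 0.1249]
eef_rot: [0.703, 0.039, 0.709, -0.038]
wrist_force: [-2.3, -1.1, 2.5]
finger_gap: 0.0306
```

```bash
cat > k.py <<'E'
from h import *
y=np.radians(-6.3);Rz=np.array([[np.cos(y),-np.sin(y)],[np.sin(y),np.cos(y)]]);o=np.array([.5815,-.218])
K=lambda a:np.array([*(o+Rz@[-.15*np.cos(.7-a),-.1]),.205+.15*np.sin(.7-a)])
p=robot.read_state()["eef_pos"];a1=np.arctan2(p[2]+.0491-.205,-(Rz.T@(p[:2]-o))[0]);print("lever from TCP",round(.7-a1,3))
go(K(1.25)-[0,0,.0491],-6.3)
for cam in("top","scene"):
  c=robot.capture(cam);i=robot.camera_info(cam);cv2.imwrite(f"pics/k_{cam}.png",c)
  A=np.arange(.6,1.5,.05);Q=np.array([proj(cam,K(a),i) for a in A])
  print(cam,[(b[0],b[1][4]) for b in blobs(c,RED,4,(155,150,210,260) if cam=="scene" else (320,210,370,260))],Q[[0,6,12]].round(1).tolist())
E
python3 k.py
```

```text
lever from TCP 0.907
t 32.65 pos [ 0.4237 -0.3007  0.1249] yaw -6.24 F [-2.3 -1.1  2.5] gap 0.0306 -> d [ 0.0472 -0.0006  0.0203] yaw 0.0011
top [] [[342.0, 247.6], [339.3, 247.0], [337.4, 242.5]]
scene [(array([173.9, 186.3]), 32)] [[172.0, 178.8], [174.1, 186.4], [177.0, 195.4]]
```

Call:
play_rows(moves=[{"dx": 0.004,"dy": 0,"dz": 0.001,"yaw": 0,"gripper": -0.6},{"dx": 0.0075,"dy": 0,"dz": 0.002,"yaw": 0,"gripper": -0.6},{"dx": 0.0105,"dy": 0,"dz": 0.003,"yaw": 0,"gripper": -0.6},{"dx": 0.0134,"dy": 0,"dz": 0.004,"yaw": 0,"gripper": -0.6},{"dx": 0.017,"dy": 0,"dz": 0.0053,"yaw": 0,"gripper": -0.6},{"dx": 0.0205,"dy": 0,"dz": 0.0066,"yaw": 0,"gripper": -0.6},{"dx": 0.024,"dy": 0,"dz": 0.008,"yaw": 0,"gripper": -0.6},{"dx": 0.0275,"dy": 0,"dz": 0.0095,"yaw": 0,"gripper": -0.6},{"dx": 0.031,"dy": 0,"dz": 0.0112,"yaw": 0,"gripper": -0.6},{"dx": 0.0345,"dy": 0,"dz": 0.013,"yaw": 0,"gripper": -0.6},{"dx": 0.038,"dy": 0,"dz": 0.0148,"yaw": 0,"gripper": -0.6},{"dx": 0.041,"dy": 0,"dz": 0.0166,"yaw": 0,"gripper": -0.6},{"dx": 0.044,"dy": 0,"dz": 0.0184,"yaw": 0,"gripper": -0.6},{"dx": 0.0472,"dy": 0,"dz": 0.0203,"yaw": 0,"gripper": -0.6},{"dx": 0.0472,"dy": 0,"dz": 0.0203,"yaw": 0,"gripper": -0.6},{"dx": 0.0472,"dy": 0,"dz": 0.0203,"yaw": 0,"gripper": -0.6},{"dx": 0.0472,"dy": 0,"dz": 0.0203,"yaw": 0,"gripper": -0.6}])

```text
t: 34.17
eef_pos: [0.4428, -0.3029, 0.0785]
eef_rot: [0.703, 0.039, 0.709, -0.038]
wrist_force: [-4.4, -1.7, 3.8]
finger_gap: 0.0306
```

```bash
python3 k.py
python3 - <<'E'
from h import *
for n in range(4): robot.capture("top"); print(robot.read_state()["wrist_force"].round(1))
i=robot.camera_info("wrist");w=robot.capture("wrist");print(blobs(w,RED,30),proj("wrist",[.4434,-.3034,.1266],i))
s=cv2.imread("pics/k_scene.png");t=cv2.imread("pics/k_top.png")
cv2.imwrite("pics/v16.png",np.hstack([cv2.resize(s[150:270,150:290],(525,450),interpolation=cv2.INTER_CUBIC),cv2.resize(w,None,fx=.53,fy=1.171875)]))
E
```

```text
lever from TCP 1.242
t 34.17 pos [ 0.4428 -0.3029  0.0785] yaw -6.23 F [-4.4 -1.7  3.8] gap 0.0306 -> d [ 0.001  -0.0004  0.0007] yaw 0.0013
top [] [[342.0, 247.6], [339.3, 247.0], [337.4, 242.5]]
scene [(array([177., 196.]), 28)] [[172.0, 178.8], [174.1, 186.4], [177.0, 195.4]]
[-5.1 -0.7  3.6]
[-4.9 -1.8  3.2]
[-5.2 -1.7  3.6]
[-4.5 -2.1  3.3]
[(array([257.3, 244. ]), [230, 216, 56, 56, 2581])] [254.42628499 245.6559429 ]
```

View pics/v16.png

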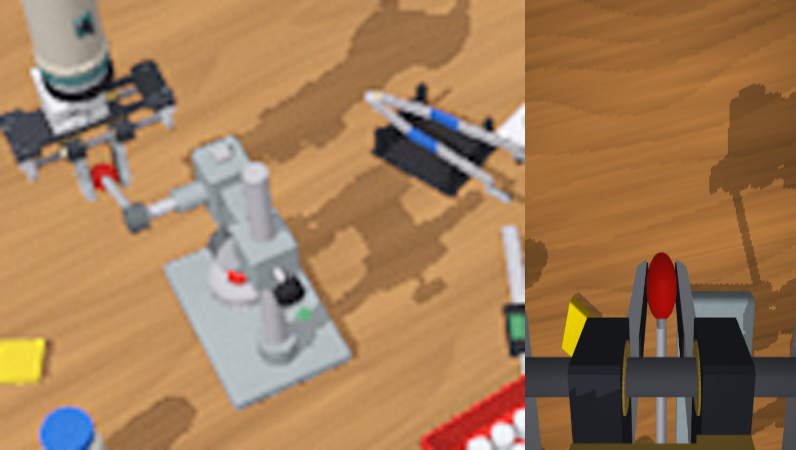

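Call:
play_rows(moves=[{"dx": 0.001,"dy": 0,"dz": 0.0003,"yaw": 0,"gripper": -0.6},{"dx": 0.002,"dy": 0,"dz": 0.0006,"yaw": 0,"gripper": -0.6},{"dx": 0.003,"dy": 0,"dz": 0.001,"yaw": 0,"gripper": -0.6},{"dx": 0.003,"dy": 0,"dz": 0.001,"yaw": 0,"gripper": -0.6},{"dx": 0.003,"dy": 0,"dz": 0.001,"yaw": 0,"gripper": -0.6},{"dx": 0.003,"dy": 0,"dz": 0.001,"yaw": 0,"gripper": -0.6},{"dx": 0.003,"dy": 0,"dz": 0.001,"yaw": 0,"gripper": -0.6},{"dx": 0.003,"dy": 0,"dz": 0.001,"yaw": 0,"gripper": -0.6}])

```text
t: 35.18
eef_pos: [0.4444, -0.3031, 0.0758]
eef_rot: [0.703, 0.039, 0.709, -0.038]
wrist_force: [-3.8, -0.0, 5.3]
finger_gap: 0.0303
```

```bash
python3 k.py
python3 - <<'E'
from h import *
F=[]
for n in range(5): robot.capture("scene"); F.append(robot.read_state()["wrist_force"])
F=np.mean(F,0);print(F.round(2),"tangential",abs(F[0])*.52+F[2]*.854)
print(robot.job_done())
E
```

```text
lever from TCP 1.263
t 35.18 pos [ 0.4444 -0.3031  0.0758] yaw -6.24 F [-3.8 -0.   5.3] gap 0.0303 -> d [-0.0017 -0.0004 -0.0009] yaw 0.0011
top [] [[342.0, 247.6], [339.3, 247.0], [337.4, 242.5]]
scene [(array([177.3, 196.6]), 25)] [[172.0, 178.8], [174.1, 186.4], [177.0, 195.4]]
[-3.29 -0.48  4.81] tangential 5.819226656937728
the job is handed in; nothing more can be done
None
```

I picked up the red specimen with the tongs, set it on the anvil and laid the tongs back on their rest. I then pinched the knob and brought the lever down, and handed the job in at about 35 s with the lever still held on load.

**Last checks**
- **Specimen:** in the wrist view it fitted as concentric with the anvil to about 1–2 mm. An earlier, rougher reading from the scene camera suggested up to 3 mm off.
- **Tongs:** after release, the wrist camera put them within 1 mm of where they first lay.
- **Lever:** the tool position gives about 1.26 rad, and the scene view of the knob agrees at about 1.25. The force along the knob's path was 5.8 N, against roughly 6 N expected for a 12 N load.

**What failed or disagreed**
- **First grasp:** the first two attempts closed on air above the tongs. The fingertips turned out to sit about 30 mm higher than the reported tool point. I found this from the pictures and a test squeeze, then worked from heights relative to the grip on the rest.
- **Not re-checked:** I could not look at the dial itself. The top camera could not see the tongs or the knob at the end because the arm was in the way. I did not re-measure the other specimens and loose items. My moves were planned clear of them, and what showed in the last pictures looked in place.

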